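# Put the pigment pots back in the sloping rack

## Task

Three loose pigment pots stand about on the bench; put them away in the three empty cells of the sloping divided rack, one pot per cell, cap up and right down on the cork disc in the bottom. Lower them in gently without ramming the dividers, leave the two pots that are already in the rack in their cells, and do not let a pot fall over or shove the jar, ink tin or sanding block aside.

Things in the scene. Friction and masses are not known exactly. Their poses are not given: they have to be found in the camera images.
- pot_a: loose pigment pot, one of three alike: straight cylinder, white body 34 mm in diameter up to 68 mm, then a ribbed black screw cap 36 mm in diameter up to 94 mm (its full height); about 0.1 kg. Origin: centre of its underside; z along its axis to the cap. Starts upright on the bench, its axis 75 mm or more from that of its nearest neighbour.
- pot_b: loose pigment pot, one of three alike: straight cylinder, white body 34 mm in diameter up to 68 mm, then a ribbed black screw cap 36 mm in diameter up to 94 mm (its full height); about 0.1 kg. Origin: centre of its underside; z along its axis to the cap. Starts upright on the bench, its axis 75 mm or more from that of its nearest neighbour.
- pot_c: loose pigment pot, one of three alike: straight cylinder, white body 34 mm in diameter up to 68 mm, then a ribbed black screw cap 36 mm in diameter up to 94 mm (its full height); about 0.1 kg. Origin: centre of its underside; z along its axis to the cap. Starts upright on the bench, its axis 75 mm or more from that of its nearest neighbour.
- pad_a: cork disc, 32 mm wide, 4 mm thick, fixed in the bottom of an EMPTY cell of the rack. Origin: centre of the disc's underside, in the middle of the cell's floor; z is the cell's axis, from the floor out of the mouth (30 degrees from vertical); x points up the slope, square to the row; y along the row. A seated pot's origin lies 4 mm along z from here.
- pad_b: cork disc, 32 mm wide, 4 mm thick, fixed in the bottom of an EMPTY cell of the rack. Origin: centre of the disc's underside, in the middle of the cell's floor; z is the cell's axis, from the floor out of the mouth (30 degrees from vertical); x points up the slope, square to the row; y along the row. A seated pot's origin lies 4 mm along z from here.
- pad_c: cork disc, 32 mm wide, 4 mm thick, fixed in the bottom of an EMPTY cell of the rack. Origin: centre of the disc's underside, in the middle of the cell's floor; z is the cell's axis, from the floor out of the mouth (30 degrees from vertical); x points up the slope, square to the row; y along the row. A seated pot's origin lies 4 mm along z from here.
- full_a: pot of the same shape and size as the loose ones (34 mm body, 36 mm cap, 94 mm tall), already in a cell of the rack (no cork disc below it), loose there. Origin: centre of its underside; z along its axis to the cap. To be left where it is.
- full_b: pot of the same shape and size as the loose ones (34 mm body, 36 mm cap, 94 mm tall), already in a cell of the rack (no cork disc below it), loose there. Origin: centre of its underside; z along its axis to the cap. To be left where it is.
- rack: plywood rack fixed on the bench, foot 96 x 240 mm, 85 mm high: a row of five open cells along y, tipped so the mouths lean 30 degrees from vertical to the rack's -x (robot) side. Cells 40 x 40 mm inside, 44 mm pitch; along the cell axis the dividers rise 46, back wall 48, front wall 34 mm above the cell floor. Origin: centre of foot on the bench; z up. Which cells are empty varies.
- size_jar: white jar with a blue band, 69 mm in diameter, 135 mm tall, standing on the bench; bystander. Origin: centre of its underside, z up.
- ink_tin: round lidded ink tin, 70 mm in diameter, 40 mm tall, on the bench; bystander. Origin: centre of its underside, z up.
- block: cork sanding block, 42 (x) x 72 (y) x 30 mm, on the bench; bystander. Origin: centre of its underside, z up.
Not all that is in view belongs to the job. What is shaped like the pot_c but blue is not meant.

How it is judged:
At the end, for the whole second after the job is handed in: Each of the three cork discs carries one of the three loose pots: the pot's underside centre within 12 mm of the disc's underside centre, its axis within 0.2 rad of the cell's axis, cap up, at rest (under 0.03 m/s); the two pots that were in the rack are within 20 mm of where they were (((distance between pot_a and pad_a below 0.012 m and angle between the z axis of pot_a and the z axis of pad_a, either way round below 0.2 rad) or (distance between pot_b and pad_a below 0.012 m and angle between the z axis of pot_b and the z axis of pad_a, either way round below 0.2 rad) or (distance between pot_c and pad_a below 0.012 m and angle between the z axis of pot_c and the z axis of pad_a, either way round below 0.2 rad)) and ((distance between pot_a and pad_b below 0.012 m and angle between the z axis of pot_a and the z axis of pad_b, either way round below 0.2 rad) or (distance between pot_b and pad_b below 0.012 m and angle between the z axis of pot_b and the z axis of pad_b, either way round below 0.2 rad) or (distance between pot_c and pad_b below 0.012 m and angle between the z axis of pot_c and the z axis of pad_b, either way round below 0.2 rad)) and ((distance between pot_a and pad_c below 0.012 m and angle between the z axis of pot_a and the z axis of pad_c, either way round below 0.2 rad) or (distance between pot_b and pad_c below 0.012 m and angle between the z axis of pot_b and the z axis of pad_c, either way round below 0.2 rad) or (distance between pot_c and pad_c below 0.012 m and angle between the z axis of pot_c and the z axis of pad_c, either way round below 0.2 rad)) and angle between each of pot_a, pot_b, pot_c's own z axis and vertical below 0.8 rad and linear speed of each of pot_a, pot_b, pot_c below 0.03 m/s and distance of each of full_a, full_b from where it was at the start of the episode below 0.02 m); the robot touches nothing.
It fails at once if a pot already in the rack was pulled up or shoved out of its cell (moved over 20 mm) (distance of any of full_a, full_b from where it was at the start of the episode above 0.02 m).
It fails at once if the jar, ink tin or sanding block was shoved (over 30 mm) or tipped over (distance of any of size_jar, ink_tin, block from where it was at the start of the episode above 0.03 m or angle between any of size_jar, ink_tin, block's own z axis and vertical above 0.5 rad).
It fails at once if a loose pot fell over (leaned more than 57 degrees) (angle between any of pot_a, pot_b, pot_c's own z axis and vertical above 1 rad).
It fails at once if a pot was rammed or dropped hard on the rack (over 40 N) (contact force between any of pot_a, pot_b, pot_c and rack above 40 N).
It also fails if it takes over 67 s, if anything falls off the work surface, if the arm or the gripper's body presses on something with over 40 N, if the wrist force passes 120 N, or if a joint passes its speed limit or range.

## Robot

A 7-joint arm with a two-finger parallel gripper is mounted at the origin on a cart in front of the work surface, level with it; the furniture and walls round the work are solid. World frame = base frame: x ahead of the robot, y to its left, z up, the work surface at z = 0. Lengths are in m, angles in rad, forces in N, time in s.
With the tool pointing down it reaches from about 0.4 to 0.85 m from the base axis. Payload 4.5 kg.
Tool frame: the origin (TCP) lies at the centre of the arm's flange, where the gripper is bolted on; the fingertips stand 173 mm ahead of it and the grasp point (between the pads) lies 155 mm ahead of it; z points along the fingers, x is the direction in which the jaws open and shut, and the axes are right-handed (so a half turn about z gives the same grasp; the last joint's range is limited). The gripper opens to 85 mm and grips with 20 to 120 N. Pads are 22 mm wide; open, the fingers measure 114 mm over their backs; the gripper's body (76 mm by 85 mm) begins 54 mm behind the grasp point. The pads swing forward as they close: fully open they stand 13 mm farther back than shut.
Start: joints at [1.334, 0.689, -0.195, 1.565, 0.157, 0.902, -0.215], TCP at [0.167, -0.602, 0.405] pointing down, gripper open.
Joint ranges: [-3.01, 3.01], [-0.46, 2.08], [-1.47, 1.51], [0.13, 2.56], [-1, 4.14], [0.04, 2.09], [-2.66, 2.66]. Speed limits (rad/s): [2.57, 2.57, 3.14, 3.14, 3.14, 3.14, 3.14].

## Interface

Orientations are given as a rotation vector (axis times angle).
In Python, from station import status, cams, order gives the robot as it stands.
- The arm moves only by the shell command python3 -m jog 'ROWS' [FORCE]. ROWS is JSON, a list of rows, each a list of 7 numbers: the closure, from 0 (fully open) to 1 (shut), then the shift along the tool's x, y, z in mm, then the turn, a rotation vector about the tool's x, y, z in degrees. In form: [[claw, dx, dy, dz, ax, ay, az], ...]. A call has 1 to 12 rows; each row shifts and turns the commanded pose from where the row before left it, along the tool's axes as they then stand; what a row does not reach is not made up. A row lasts 1/10 s, in which the tool goes at most 50 mm and 8.59 degrees, less where a joint would pass 70% of its speed; a pose out of reach is approached as far as the arm can. A call with a gripper value outside its range is refused whole. The fingers move at their own pace and stop on an object; FORCE is the grip in N (left out, the last holds). Time passes only in rows, so rows that do not move let the fingers close. It gives the time, the measured TCP pose, the force and the opening at its end, in the units of the state.
- status.sense(): the state, without advancing time (a new reading comes with each control period).
- cams.get_image(name): name is "scene" or "top" or "wrist"; returns a dict with "frame" (400x640x3 uint8, red, green, blue), "range_z" (400x640 float32, m along the optical axis (not along the pixel's ray), 0 where there is no reading), "camera_matrix" (3x3 intrinsics, pixels), "k1" (the pictures are not rectified: a ray, as slopes to the right and down, at radius r is drawn at 1 + k1 r^2 times it, then the intrinsics apply), "R" (3x3) and "t" (3): a world point X has camera coordinates R X + t. Camera axes: x right, y down, z forward; pixel columns grow to the right and rows downward; lengths in m; the calibration is good to about 2 mm. A picture is of the moment at which its call begins.
- order.hand_in(): hands the job in, once; it reports no verdict.
The state is a dict: "time": time; "joint_positions": joint angles; "dq": joint speeds; "effort": joint torques, N m; "tcp_pos": TCP position; "ee_rot": TCP orientation; "force": force on the tool from outside, world axes, zero at the start; "ft_torque": the same for the moment, N m; "gripper_width": finger opening in m.
Only numpy, scipy, OpenCV 4.12 (cv2) and the standard library are available. Lean on these libraries where they do the work, as an engineer would, in place of code of your own. Each camera call takes 0.05 s, during which the arm holds its last target.

## Working session

There is one attempt and no reset: what is moved stays moved. The work goes in short steps, Python scripts to look and compute and a shell command to move; the robot and the scene stay as the last step left them, time stands still between calls to the robot, and variables do not carry over. Pictures are saved under pics/ and viewed, and the job is handed in when it is done.

```bash
ls -la; mkdir -p pics; python3 - <<'E'
from station import status, cams
import cv2, numpy as np
print(status.sense())
for n in ("scene","top","wrist"):
    d=cams.get_image(n); cv2.imwrite(f"pics/{n}0.png",d["frame"][:,:,::-1]); np.savez(f"{n}0.npz",**d)
    print(n,d["camera_matrix"].tolist(),d["k1"],d["R"].tolist(),d["t"].tolist())
E
```

```text
total 12
drwxr-xr-x  3 agent agent 4096 Dec  7 05:15 .
drwxr-xr-x 23 root  root  4096 Dec  7 05:15 ..
drwxr-xr-x  2 agent agent 4096 Dec  7 05:15 pics
{'time': 0.0, 'joint_positions': array([ 1.33379083,  0.68999785, -0.19454796,  1.56634923,  0.15730798,
        0.90245958, -0.21508858]), 'dq': array([ 0.00148218,  0.00112715,  0.00112734, -0.00159094, -0.00019927,
       -0.00153368, -0.00087472]), 'effort': array([ 1.51022277e-04, -5.39613533e+01, -1.26668081e+00, -1.58545858e+01,
        9.12450138e-03,  9.33744799e-03,  5.42437508e-07]), 'tcp_pos': array([ 0.16709344, -0.60191242,  0.40387457]), 'ee_rot': array([-2.50029520e+00,  1.90046556e+00,  2.37508239e-03]), 'force': array([ 0.00340842,  0.47421067, -0.46261919]), 'ft_torque': array([0.05573756, 0.03155707, 0.02066729]), 'gripper_width': 0.08520597423858335}
scene [[480.45441556571507, 0.0, 313.804425138008], [0.0, 480.45441556571507, 202.71857944605264], [0.0, 0.0, 1.0]] -0.03797378773230317 [[-0.6917050421785622, -0.7221605024418474, 0.0053238461371501004], [-0.31688113213920066, 0.2968765613052338, -0.9008055591756515],
[... 220 characters left out ...]
, [0.0, 0.0, 1.0]] 0.01978153158727487 [[-0.0037420440867378672, -0.9999624637363276, 0.007814616076742255], [-0.992870472794404, 0.00278423512648997, -0.1191657345371436], [0.1191395037721304, -0.008204824991088319, -0.9928436228771357]] [-0.05396727126839505, 0.5572841112935188, 0.9124040423811122]
wrist [[281.9270731220649, 0.0, 318.716035612561], [0.0, 281.9270731220649, 197.8961560761083], [0.0, 0.0, 1.0]] -0.04704797667302437 [[0.26805870341808863, -0.9634021541111185, -0.0009060771897356557], [-0.9304598037093528, -0.2591363765300099, 0.25902295658889607], [-0.24977807190177728, -0.06859028949463225, -0.9658707403084933]] [-0.6240367511256084, -0.03439465342878347, 0.3775667769471128]
```

View pics/scene0.png

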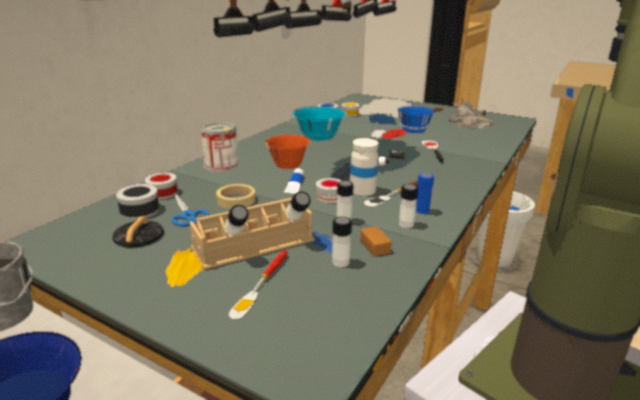

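View pics/top0.png

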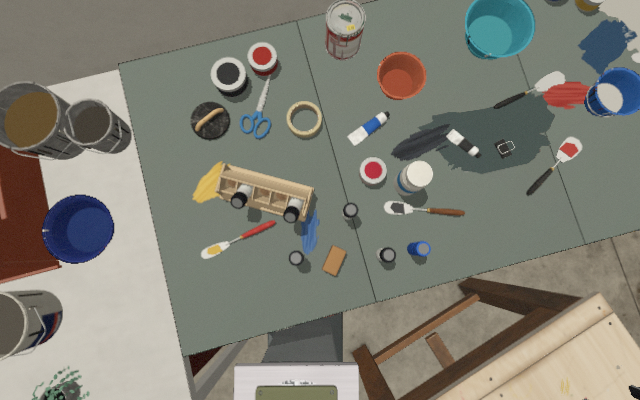

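View pics/wrist0.png

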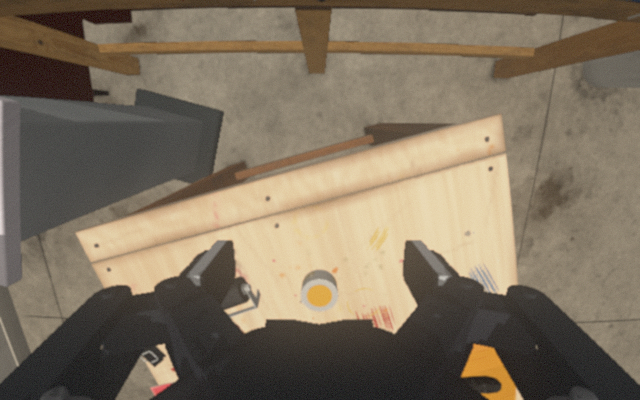

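The top view shows black-capped white pots at (350,211), (296,258) and (388,255), and a blue one at (419,249), which is the decoy. The rack runs from (220,180) to (310,205), with two capped pots in it near (239,200) and (292,210). I'll check enlarged crops.

```bash
cat > h.py <<'E'
import numpy as np, cv2
from scipy.spatial.transform import Rotation as Rot
def ray(d,u,v):
    K=d["camera_matrix"]; xd=(u-K[0,2])/K[0,0]; yd=(v-K[1,2])/K[1,1]
    k=float(d["k1"]); x,y=xd,yd
    for _ in range(20):
        r2=x*x+y*y; x=xd/(1+k*r2); y=yd/(1+k*r2)
    dirc=np.stack([x,y,np.ones_like(x)],-1)
    return dirc
def world(d,u,v,z):   # depth along optical axis
    c=ray(d,np.asarray(u,float),np.asarray(v,float))*np.asarray(z)[...,None]
    return (c-d["t"])@d["R"]
def cloud(d):
    v,u=np.mgrid[0:400,0:640]
    P=world(d,u,v,d["range_z"]); P[d["range_z"]<=0]=np.nan
    return P
def wray(d,u,v):
    c=ray(d,np.asarray(u,float),np.asarray(v,float))
    return -d["R"].T@d["t"], c@d["R"]
def onplane(d,u,v,z):
    o,r=wray(d,u,v); s=(z-o[2])/r[...,2]; return o+s[...,None]*r
def tri(pairs):
    A=np.zeros((3,3));b=np.zeros(3);L=[]
    for d,u,v in pairs:
        o,r=wray(d,u,v); r=r/np.linalg.norm(r); M=np.eye(3)-np.outer(r,r); A+=M;b+=M@o;L.append((M,o))
    X=np.linalg.solve(A,b); return X,[np.linalg.norm(M@(X-o)) for M,o in L]
def proj(d,X):
    c=np.asarray(X)@d["R"].T+d["t"]; x=c[...,0]/c[...,2];y=c[...,1]/c[...,2];f=1+d["k1"]*(x*x+y*y);K=d["camera_matrix"]
    return np.stack([K[0,0]*x*f+K[0,2],K[1,1]*y*f+K[1,2]],-1)
def load(n): 
    z=np.load(n); return {k:z[k] for k in z.files}
E
python3 - <<'E'
from h import *
t=load("top0.npz"); s=load("scene0.npz")
def crop(d,x0,y0,x1,y1,f,n): cv2.imwrite(n,cv2.resize(d["frame"][y0:y1,x0:x1,::-1],None,fx=f,fy=f,interpolation=cv2.INTER_CUBIC))
crop(t,190,130,450,290,3,"pics/top0c.png"); crop(s,160,150,460,310,2.6,"pics/scene0c.png")
P=cloud(t);Q=cloud(s)
for n,u,v in [("p",350,211),("p",296,258),("p",388,255),("blue",419,249),("full",239,199),("full",292,209),("tin",373,171),("jar",416,175),("block",335,261),("bench",300,290),("bench",200,230)]:
    print(n,P[v,u].round(3))
E
```

```text
p [ 0.537 -0.135  0.096]
p [ 0.424 -0.004  0.098]
p [ 0.43  -0.225  0.095]
blue [ 0.444 -0.3    0.095]
full [0.564 0.132 0.117]
full [0.54  0.005 0.12 ]
tin [ 0.649 -0.203  0.038]
jar [ 0.618 -0.288  0.136]
block [ 0.414 -0.101  0.027]
bench [ 0.338 -0.01   0.   ]
bench [ 0.497  0.259 -0.002]
```

View pics/top0c.png

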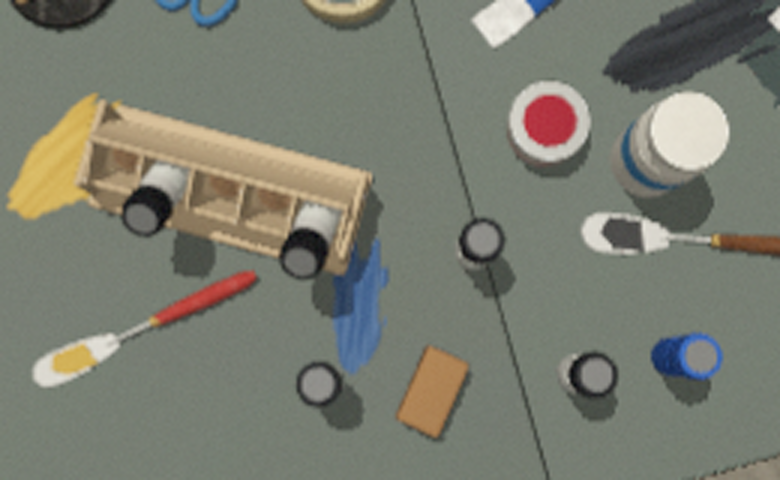

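View pics/scene0c.png

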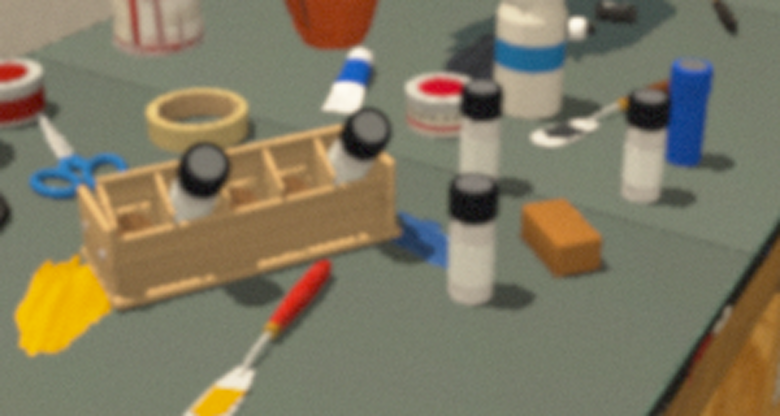

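The loose pots are confirmed as the three white, black-capped ones, and the blue one is excluded. From left (+y) to right the rack cells are empty, full, empty, empty, full. Next I'll measure the rack and pots.

```bash
python3 - <<'E'
from h import *
t=load("top0.npz"); s=load("scene0.npz")
P=cloud(t);Q=cloud(s)
# pots: circle of cap top in both views: points z>0.085 near guess
for n,g in [("A",(0.537,-0.135)),("B",(0.424,-0.004)),("C",(0.43,-0.225)),("blue",(0.444,-0.30))]:
    for nm,C in (("top",P),("scene",Q)):
        m=(np.hypot(C[...,0]-g[0],C[...,1]-g[1])<0.035)
        X=C[m&(C[...,2]>0.086)&(C[...,2]<.11)]
        # circle fit (fixed cloud) 
        top=np.median(X[:,2]); T=X[X[:,2]>top-0.008]
        (c,r)=cv2.minEnclosingCircle(T[:,:2].astype(np.float32)*1000)
        print(n,nm,len(X),"top z",top.round(4),"mean",T[:,:2].mean(0).round(4),"encl",np.round(c,1),round(r,1))
        # pixel centroid & side cyl
    
# rack front plane in scene
def plane(X):
    for _ in range(6):
        c=X.mean(0); u,sv,vt=np.linalg.svd(X-c,full_matrices=False); n=vt[2]; d=(X-c)@n; X=X[abs(d)<max(0.0015,2*d.std()*0.8)]
    return c,n,d.std(),len(X)
poly=np.array([(215,262),(206,238),(300,214),(306,240)])
m=np.zeros((400,640),np.uint8); cv2.fillPoly(m,[poly],1)
X=Q[m>0]; X=X[np.isfinite(X).all(1)]
c,n,sd,k=plane(X); n=n*np.sign(-n[0]); print("front wall",c.round(4),n.round(4),sd,k,"tilt",np.degrees(np.arcsin(n[2])),"yaw",np.degrees(np.arctan2(-n[1],-n[0])))
E
```

```text
A top 167 top z 0.0947 mean [ 0.5419 -0.1366] encl [ 542.5 -137.1] 18.3
A scene 127 top z 0.0934 mean [ 0.5359 -0.1313] encl [ 539. -135.] 19.7
B top 175 top z 0.0945 mean [ 0.4257 -0.0031] encl [425.7  -2.7] 18.1
B scene 193 top z 0.0936 mean [0.4195 0.0027] encl [421.8  -0.6] 18.7
C top 197 top z 0.0944 mean [ 0.4314 -0.2255] encl [ 431.3 -226.5] 19.7
C scene 133 top z 0.0933 mean [ 0.4268 -0.2205] encl [ 429.2 -223.1] 19.7
blue top 185 top z 0.0941 mean [ 0.4448 -0.3092] encl [ 444.  -309.3] 18.8
blue scene 120 top z 0.0933 mean [ 0.4417 -0.3044] encl [ 444.5 -307.6] 19.8
front wall [0.5726 0.0884 0.0358] [-0.88    0.2416 -0.409 ] 0.0016496887984048245 1180 tilt -24.14090769487978 yaw -15.353372874443396
```

```bash
cat >> h.py <<'E'
def rackaxes(yaw):
    xr=np.array([np.cos(yaw),np.sin(yaw),0]); yr=np.array([-xr[1],xr[0],0]); a=np.cos(np.pi/6)*np.array([0,0,1])-.5*xr
    return xr,yr,a,np.cross(yr,a)
def delta(st,target_p,target_R):
    """tool-frame shift (mm) and turn (deg) to get from state to target"""
    R0=Rot.from_rotvec(st["ee_rot"]).as_matrix()
    return R0.T@(target_p-st["tcp_pos"])*1000, np.degrees(Rot.from_matrix(R0.T@target_R).as_rotvec())
E
python3 - <<'E'
from h import *
from station import status
st=status.sense(); w=load("wrist0.npz")
R0=Rot.from_rotvec(st["ee_rot"]).as_matrix()
cc=-w["R"].T@w["t"]
print("tool axes cols\n",R0.round(3)); print("cam in tool (mm)",(R0.T@(cc-st["tcp_pos"])*1000).round(1)); print("cam axes in tool\n",(R0.T@w["R"].T).round(3))
t=load("top0.npz");P=cloud(t)
# rack points in top view: z between .03 and .1, region
m=np.zeros((400,640),np.uint8); cv2.fillPoly(m,[np.array([(218,160),(318,184),(312,222),(212,205)])],1)
X=P[(m>0)&(P[...,2]>0.06)&(P[...,2]<0.092)]
(c,sz,ang)=cv2.minAreaRect((X[:,:2]*1000).astype(np.float32)); print(len(X),np.round(c,1),np.round(sz,1),ang, X[:,2].max())
E
```

```text
tool axes cols
 [[ 0.268 -0.964 -0.   ]
 [-0.964 -0.268  0.001]
 [-0.001  0.    -1.   ]]
cam in tool (mm) [ -0.4 -65.   31. ]
cam axes in tool
 [[ 1.     0.     0.001]
 [-0.001  0.966  0.259]
 [-0.001 -0.259  0.966]]
1162 [595.3  81.3] [238.1  81.4] 74.84080505371094 0.09192722509711874
```

```bash
python3 -m jog '[[0,-19,-34,0,0,0,0],[0,-19,-34,0,0,0,0],[0,-19,-34,0,0,0,0],[0,-19,-34,0,0,0,0],[0,-19,-34,0,0,0,0],[0,-19,-34,0,0,0,0],[0,-19,-34,0,0,0,0],[0,-19,-34,0,0,0,0],[0,-19,-34,0,0,0,0]]'; python3 -m jog '[[0,0,0,0,0,0,-7.4],[0,0,0,0,0,0,-7.4],[0,0,0,0,0,0,-7.4],[0,0,0,0,0,0,-7.4],[0,0,0,0,0,0,-7.4],[0,0,0,0,0,0,-7.4],[0,0,0,0,0,0,-7.4],[0,0,0,0,0,0,-7.4]]'; cat > to.py <<'E'
import sys
from h import *
from station import status
# usage: to.py yaw_deg tilt(0/30) x y z  -> tool-frame delta to TCP target
yaw,tilt=np.radians(float(sys.argv[1])),np.radians(float(sys.argv[2])); p=np.array([float(v) for v in sys.argv[3:6]])
xr=np.array([np.cos(yaw),np.sin(yaw),0]);yr=np.array([-xr[1],xr[0],0])
a=np.cos(tilt)*np.array([0,0,1])-np.sin(tilt)*xr; xp=np.cross(yr,a)
T=np.stack([xp,-yr,-a],1)
st=status.sense(); s,r=delta(st,p,T); print("t",st["time"],"tcp",st["tcp_pos"].round(4),"shift mm",s.round(1),"turn deg",r.round(2),"F",st["force"].round(1),"w",round(st["gripper_width"],4)); print("q",st["joint_positions"].round(2), "shift after turn", (T.T@(p-st["tcp_pos"])*1000).round(1))
E
python3 to.py -15.3 30 0.418 0.057 0.32
```

```text
time: 1.05
tcp_pos: [0.4172, -0.3543, 0.4045]
ee_rot: [2.501, -1.901, -0.001]
force: [1.4, 0.2, -0.2]
gripper_width: 0.0856
time: 1.85
tcp_pos: [0.4162, -0.3556, 0.4045]
ee_rot: [-3.115, 0.41, 0.001]
force: [0.1, 0.3, -0.4]
gripper_width: 0.0855
t 1.85 tcp [ 0.4162 -0.3556  0.4045] shift mm [-104.8 -399.1   84.6] turn deg [-0.09 30.03  0.31] F [ 0.1  0.3 -0.4] w 0.0855
q [ 0.91  0.62 -0.47  1.79  0.36  0.82 -0.  ] shift after turn [-135.  -398.5   19.6]
```

```bash
python3 -m jog '[[0,-10.5,-40,8.5,0,0,0],[0,-10.5,-40,8.5,0,0,0],[0,-10.5,-40,8.5,0,0,0],[0,-10.5,-40,8.5,0,0,0],[0,-10.5,-40,8.5,0,0,0],[0,-10.5,-40,8.5,0,0,0],[0,-10.5,-40,8.5,0,0,0],[0,-10.5,-40,8.5,0,0,0],[0,-10.5,-40,8.5,0,0,0],[0,-10.5,-40,8.5,0,0,0]]'; python3 -m jog '[[0,0,0,0,0,7.5,0],[0,0,0,0,0,7.5,0],[0,0,0,0,0,7.5,0],[0,0,0,0,0,7.5,0],[0,0,0,0,0,0,0]]'; python3 to.py -15.3 30 0.418 0.057 0.32; python3 - <<'E'
from station import cams
import cv2,numpy as np
d=cams.get_image("wrist"); cv2.imwrite("pics/w1.png",d["frame"][:,:,::-1]); np.savez("w1.npz",**d)
E
```

```text
time: 2.85
tcp_pos: [0.4204, 0.0596, 0.3193]
ee_rot: [3.114, -0.418, 0.0]
force: [0.5, -0.3, 0.5]
gripper_width: 0.0852
time: 3.35
tcp_pos: [0.4177, 0.0513, 0.3189]
ee_rot: [3.021, -0.408, 0.3]
force: [-0.9, -0.0, 0.1]
gripper_width: 0.0853
t 3.35 tcp [0.4177 0.0513 0.3189] shift mm [-1.  -5.5 -1.6] turn deg [ 2.89 18.26  0.69] F [-0.9 -0.   0.1] w 0.0853
q [-0.27  0.6  -0.04  2.33  1.19  0.19 -1.73] shift after turn [-0.5 -5.6 -1.6]
```

View pics/w1.png

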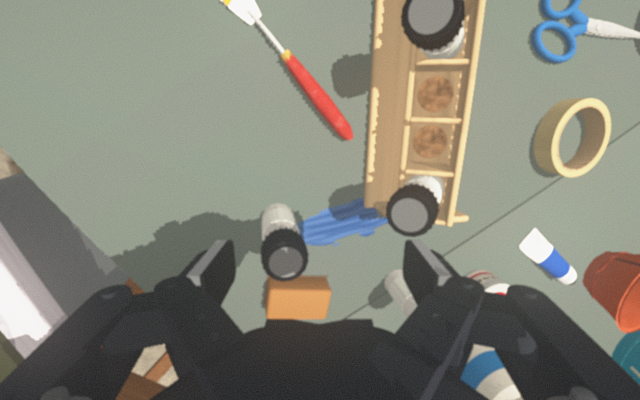

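The wrist picture shows two empty cells with cork discs near (436,93) and (430,142), but the turn stopped at 12° of 30° because joint 6 is near its lower limit (a wrist singularity). I'll command the rest of the turn and watch the joints.

```bash
python3 -m jog '[[0,0,0,0,1,6,0],[0,0,0,0,1,6,0],[0,0,0,0,1,6,0],[0,0,0,0,0,0,0]]'; python3 to.py -15.3 30 0.418 0.057 0.32;  python3 -m jog '[[0,0,0,0,0,3,0],[0,0,0,0,0,3,0],[0,0,0,0,0,3,0],[0,0,0,0,0,3,0]]'; python3 to.py -15.3 30 0.418 0.057 0.32
```

```text
time: 3.8
tcp_pos: [0.4142, 0.0452, 0.3176]
ee_rot: [2.965, -0.394, 0.473]
force: [-0.5, -0.2, -0.5]
gripper_width: 0.0852
t 3.8 tcp [0.4142 0.0452 0.3176] shift mm [  1.4 -12.2  -3. ] turn deg [ 3.91 11.33  1.2 ] F [-0.5 -0.2 -0.5] w 0.0852
q [-0.23  0.6  -0.13  2.38  1.82  0.32 -2.38] shift after turn [  1.7 -12.4  -1.9]
time: 4.2
tcp_pos: [0.4144, 0.0449, 0.3177]
ee_rot: [2.871, -0.371, 0.772]
force: [-0.5, -1.0, -0.1]
gripper_width: 0.0855
t 4.2 tcp [0.4144 0.0449 0.3177] shift mm [  1.8 -12.4  -2.7] turn deg [ 4.06 -0.69  1.65] F [-0.5 -1.  -0.1] w 0.0855
q [-0.06  0.66 -0.47  2.46  2.01  0.74 -2.63] shift after turn [  1.4 -12.7  -1.8]
```

```bash
cat > kin.py <<'E'
import numpy as np, itertools
from scipy.spatial.transform import Rotation as Rot
from scipy.optimize import least_squares
D=[([1.33379083,0.68999785,-0.19454796,1.56634923,0.15730798,0.90245958,-0.21508858],[0.16709344,-0.60191242,0.40387457],[-2.50029520e+00,1.90046556e+00,2.37508239e-03]),
([.91,.62,-.47,1.79,.36,.82,0],[.4162,-.3556,.4045],[-3.115,.41,.001]),
([-.27,.6,-.04,2.33,1.19,.19,-1.73],[.4177,.0513,.3189],[3.021,-.408,.3]),
([-.23,.6,-.13,2.38,1.82,.32,-2.38],[.4142,.0452,.3176],[2.965,-.394,.473]),
([-.06,.66,-.47,2.46,2.01,.74,-2.63],[.4144,.0449,.3177],[2.871,-.371,.772])]
Rz=lambda a:Rot.from_euler('z',a).as_matrix(); Ry=lambda a:Rot.from_euler('y',a).as_matrix()
def fk(q,p,sg):
    q=np.asarray(q)*sg; h,d3,a3,a4,d5,a6,d7,f,b=p
    R=Rz(q[0]+b);x=np.array([0,0,h]);R=R@Ry(q[1]);x=x+R@[0,0,d3];R=R@Rz(q[2]);x=x+R@[a3,0,0];R=R@Ry(q[3]);x=x+R@[a4,0,d5];R=R@Rz(q[4])@Ry(q[5]);x=x+R@[a6,0,d7];R=R@Rz(q[6]+f)
    return x,R
if __name__=="__main__":
    res=[]
    for s in itertools.product([1,-1],repeat=4):
        sg=np.array([s[0],1,s[1],1,s[2],1,s[3]])
        for f0 in (0,np.pi/2,np.pi,-np.pi/2):
            def r(p):
                o=[]
                for q,x,v in D:
                    X,R=fk(q,p,sg); o+=list((X-x)*5)+list((R-Rot.from_rotvec(v).as_matrix()).ravel()*.5)
                return np.array(o)
            S=least_squares(r,[.3,.4,0,0,.4,0,.1,f0,0]); res.append((S.cost,tuple(sg),S.x.round(4)))
    res.sort(key=lambda a:a[0])
    for k in res[:4]: print(k)
E
python3 kin.py
```

```text
(np.float64(0.0034010143137991407), (np.int64(-1), np.int64(1), np.int64(-1), np.int64(1), np.int64(-1), np.int64(1), np.int64(-1)), array([ 3.4040e-01,  5.7570e-01, -4.6000e-03,  2.5000e-03,  3.6150e-01,
        1.4700e-02,  1.5720e-01, -3.2122e+00, -7.6200e-02]))
(np.float64(0.0034010143137991875), (np.int64(-1), np.int64(1), np.int64(-1), np.int64(1), np.int64(-1), np.int64(1), np.int64(-1)), array([ 3.404e-01,  5.757e-01, -4.600e-03,  2.500e-03,  3.615e-01,
        1.470e-02,  1.572e-01,  3.071e+00, -7.620e-02]))
(np.float64(0.0034010143138025195), (np.int64(-1), np.int64(1), np.int64(-1), np.int64(1), np.int64(-1), np.int64(1), np.int64(-1)), array([ 3.4040e-01,  5.7570e-01, -4.6000e-03,  2.5000e-03,  3.6150e-01,
        1.4700e-02,  1.5720e-01, -3.2122e+00, -7.6200e-02]))
(np.float64(0.003401014313803699), (np.int64(-1), np.int64(1), np.int64(-1), np.int64(1), np.int64(-1), np.int64(1), np.int64(-1)), array([ 3.404e-01,  5.757e-01, -4.600e-03,  2.500e-03,  3.615e-01,
        1.470e-02,  1.572e-01,  3.071e+00, -7.620e-02]))
```

```bash
python3 - <<'E'
from station import cams,status
import cv2,numpy as np
d=cams.get_image("wrist"); cv2.imwrite("pics/w2.png",d["frame"][:,:,::-1]); np.savez("w2.npz",**d)
s=status.sense(); print({k:np.round(v,5).tolist() for k,v in s.items() if k in("time","joint_positions","tcp_pos","ee_rot","dq")})
E
```

```text
{'time': 4.25, 'joint_positions': [-0.05993, 0.65985, -0.47733, 2.46449, 2.00737, 0.74299, -2.63191], 'dq': [-0.04771, -0.01998, 0.13791, -0.01959, 0.0241, -0.22796, -0.00123], 'tcp_pos': [0.41407, 0.04484, 0.31736], 'ee_rot': [2.87122, -0.37101, 0.7728]}
```

View pics/w2.png

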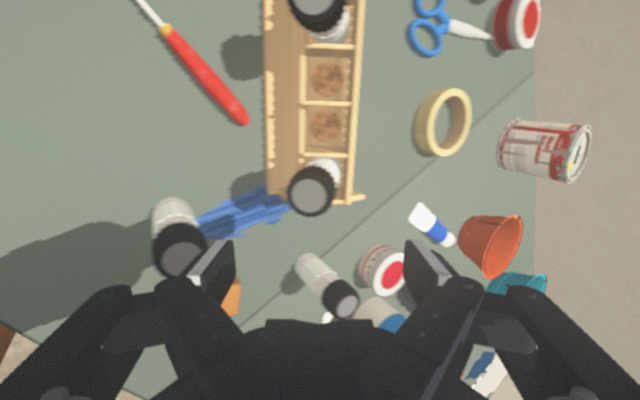

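The cork discs show at about (329,76) and (328,127), with full pots at (318,10) and (312,190). Next I'll measure the discs and rims in this view.

```bash
python3 - <<'E'
from h import *
w=load("w2.npz"); w1=load("w1.npz"); Q=cloud(w)
cv2.imwrite("pics/w2c.png",cv2.resize(w["frame"][0:220,240:400,::-1],None,fx=2.7*1.3,fy=2.7,interpolation=cv2.INTER_CUBIC)[:,:560])
xr,yr,a,xp=rackaxes(np.radians(-15.3))
for v in (76,127): print(v,Q[v,329].round(4), w["frame"][v,329])
# local disc plane
def plane(X):
    for _ in range(6):
        c=X.mean(0); u,sv,vt=np.linalg.svd(X-c,full_matrices=False); n=vt[2]; d=(X-c)@n; X=X[abs(d)<2*d.std()]
    return c,n*np.sign(n[2]),d.std(),len(X)
for v in (76,127):
    X=Q[v-12:v+13,318:340].reshape(-1,3); c,n,sd,k=plane(X); print("disc plane",c.round(4),n.round(3),sd.round(5),k,"angle to vertical",np.degrees(np.arccos(n[2])).round(1))
hsv=cv2.cvtColor(w["frame"],cv2.COLOR_RGB2HSV)
for v in (76,127): print(hsv[v-20:v+21:5,329].tolist())
print(hsv[100,300:365:5].tolist())
E
```

```text
76 [0.6033 0.0826 0.0405] [144 112  81]
127 [0.5928 0.0357 0.0407] [166 130  94]Traceback (most recent call last):
  File "<stdin>", line 12, in <module>
  File "<stdin>", line 9, in plane
    u, s, vh = gufunc(a, signature=signature)
               ~~~~~~^^^^^^^^^^^^^^^^^^^^^^^^
    raise LinAlgError("SVD did not converge")
numpy.linalg.LinAlgError: SVD did not converge
```

View pics/w2c.png

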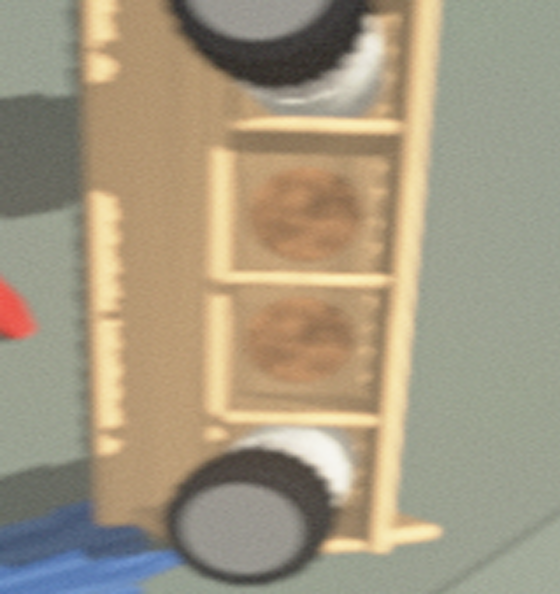

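```bash
cat > disc.py <<'E'
from h import *
def plane(X):
    X=X[np.isfinite(X).all(1)]
    for _ in range(6):
        c=X.mean(0); u,sv,vt=np.linalg.svd(X-c,full_matrices=False); n=vt[2]; d=(X-c)@n; X=X[abs(d)<2*d.std()]
    return c,n*np.sign(n[2]),d.std(),len(X)
def disc(w,u0,v0,win=26):
    hsv=cv2.cvtColor(cv2.GaussianBlur(w["frame"],(3,3),0),cv2.COLOR_RGB2HSV)
    return hsv[v0-win:v0+win,u0-win:u0+win]
E
python3 - <<'E'
from disc import *
w=load("w2.npz"); Q=cloud(w)
for v in (79,126):
    c,n,sd,k=plane(Q[v-11:v+12,317:337].reshape(-1,3)); print("disc plane",c.round(4),n.round(3),sd.round(5),k,"angle",np.degrees(np.arccos(n[2])).round(1),"yaw",np.degrees(np.arctan2(-n[1],-n[0])).round(1))
hsv=cv2.cvtColor(w["frame"],cv2.COLOR_RGB2HSV)
print(hsv[79,300:356:3].tolist()); print(hsv[52:160:4,326].tolist())
E
```

```text
disc plane [0.6006 0.0805 0.0394] [-0.493  0.131  0.86 ] 0.00061 418 angle 30.7 yaw -14.8
disc plane [0.59   0.0375 0.0404] [-0.478  0.139  0.868] 0.0005 380 angle 29.8 yaw -16.2
[[19, 95, 226], [22, 82, 243], [18, 96, 217], [16, 100, 184], [14, 112, 176], [14, 117, 176], [14, 117, 177], [15, 116, 171], [14, 108, 172], [14, 113, 158], [14, 112, 155], [14, 112, 160], [14, 111, 165], [14, 107, 159], [16, 105, 161], [16, 96, 189], [16, 96, 170], [17, 88, 150], [17, 94, 222]]
[[18, 88, 142], [18, 94, 152], [16, 94, 189], [13, 118, 196], [14, 119, 170], [15, 118, 182], [14, 113, 171], [15, 113, 173], [15, 114, 170], [14, 116, 185], [14, 119, 191], [15, 107, 179], [16, 100, 212], [21, 82, 240], [17, 100, 193], [14, 119, 197], [13, 113, 170], [14, 115, 169], [13, 114, 155], [14, 114, 179], [14, 114, 179], [14, 116, 185], [15, 113, 190], [17, 93, 191], [16, 86, 172], [16, 96, 215], [21, 75, 240]]
```

```bash
python3 - <<'E'
from disc import *
w=load("w2.npz")
hsv=cv2.cvtColor(cv2.GaussianBlur(w["frame"],(3,3),0),cv2.COLOR_RGB2HSV)
xr,yr,a,xp=rackaxes(np.radians(-15.3))
m=((hsv[...,0]<=16)&(hsv[...,1]>=104)&(hsv[...,2]<205)).astype(np.uint8)
m[:, :300]=0; m[:,355:]=0; m[165:]=0
m=cv2.morphologyEx(m,cv2.MORPH_OPEN,np.ones((3,3),np.uint8))
n,l,st,ce=cv2.connectedComponentsWithStats(m)
Q=cloud(w)
for i in range(1,n):
    if st[i,4]<200: continue
    cs,_=cv2.findContours((l==i).astype(np.uint8),cv2.RETR_EXTERNAL,cv2.CHAIN_APPROX_NONE); e=cv2.fitEllipse(cv2.convexHull(max(cs,key=len)))
    X=Q[l==i]; X=X[np.isfinite(X).all(1)]
    # ray at ellipse centre onto the disc's plane (through median depth pts)
    c=np.median(X,0); o,r=wray(w,np.array(e[0][0]),np.array(e[0][1])); p=o+r*((c-o)@a)/(r@a)
    # extents in rack axes
    d=X-p; print(st[i],"ell",np.round(e[0],1),np.round(e[1],1),"ctr",p.round(4),"extent xp,yr",np.ptp(d@xp).round(4),np.ptp(d@yr).round(4),"a sd",np.std(d@a).round(4))
# cell walls: inner edges as rays on plane of divider tops: print colour bright ridge positions
E
```

```text
[311  62  32  35 873] ell [326.4  78.8] [31.9 34.9] ctr [0.6006 0.0806 0.0392] extent xp,yr 0.0304 0.0315 a sd 0.0011
[310 110  30  32 753] ell [324.6 125.4] [29.7 31.9] ctr [0.5888 0.0384 0.0394] extent xp,yr 0.0299 0.0308 a sd 0.0011
```

```bash
python3 - <<'E'
from disc import *
t=load("top0.npz"); s=load("scene0.npz"); w=load("w2.npz")
xr,yr,a,xp=rackaxes(np.radians(-15.5)); P0=np.array([0.6,.0805,.0393])
for k in (2,1,0,-1,-2): print(k,(P0+k*.044*yr).round(4),"top",proj(t,P0+k*.044*yr).round(1),"scene",proj(s,P0+k*.044*yr).round(1))
im=t["frame"].copy(); out=cv2.resize(im[150:240,195:325,::-1],None,fx=6,fy=6,interpolation=cv2.INTER_CUBIC)
# draw predicted disc outline and rim of each cell
def d(im,cam,x0,y0,f,pts,col):
    q=proj(cam,pts); q=((q-[x0,y0]+.5)*f).astype(int); cv2.polylines(im,[q.reshape(-1,1,2)],True,col,1)
th=np.linspace(0,2*np.pi,40)[:-1,None]
so=cv2.resize(s["frame"][185:275,180:330,::-1],None,fx=5,fy=5,interpolation=cv2.INTER_CUBIC)
for k in range(-2,3):
    c=P0+k*.044*yr
    for I,cam,x0,y0,f in ((out,t,195,150,6),(so,s,180,185,5)):
        if k in(2,0,-1): d(I,cam,x0,y0,f,c+.016*(np.cos(th)*xp+np.sin(th)*yr),(0,0,255))
        fl=c-.004*a; d(I,cam,x0,y0,f,np.array([fl+a*.034-.02*xp-.02*yr,fl+a*.034-.02*xp+.02*yr,fl+a*.048+.02*xp+.02*yr,fl+a*.048+.02*xp-.02*yr]),(0,255,0))
cv2.imwrite("pics/chk_top.png",out); cv2.imwrite("pics/chk_scene.png",so)
E
```

```text
2 [0.6235 0.1653 0.0393] top [232.7 180.7] scene [210. 237.]
1 [0.6118 0.1229 0.0393] top [248.9 185.1] scene [231. 232.]
0 [0.6    0.0805 0.0393] top [265.1 189.5] scene [251.3 227.1]
-1 [0.5882 0.0381 0.0393] top [281.3 193.9] scene [270.8 222.5]
-2 [ 0.5765 -0.0043  0.0393] top [297.5 198.4] scene [289.6 218. ]
```

View pics/chk_top.png

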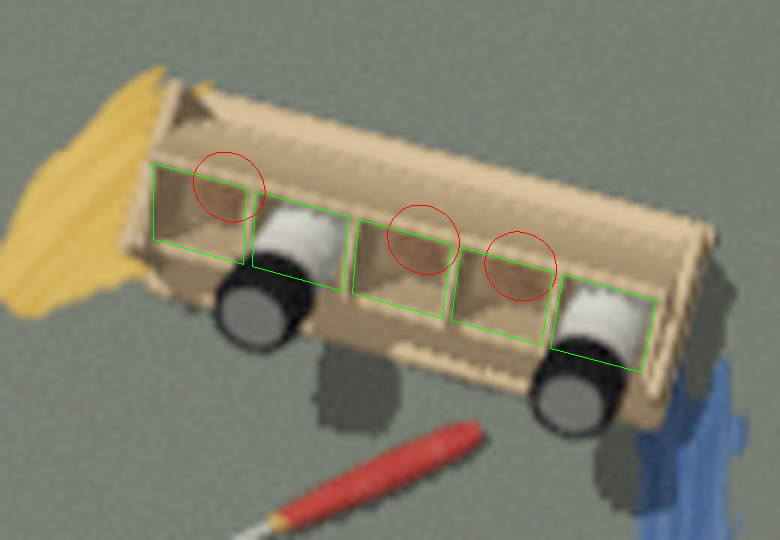

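View pics/chk_scene.png

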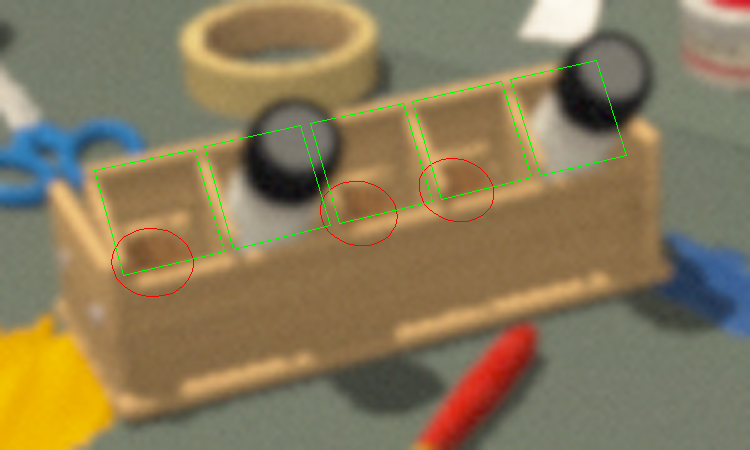

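Discs measured: top centres at (0.600,0.0805,0.039) for the middle cell and (0.588,0.038,0.039) for the next, 44 mm apart, yaw −15.5°. The projected cells agree with both fixed views. Next I'll check the arm's options for the 30° placing pose.

```bash
cat > ik.py <<'E'
from kin import *
lo=np.array([-3.01,-.46,-1.47,.13,-1,.04,-2.66]);hi=np.array([3.01,2.08,1.51,2.56,4.14,2.09,2.66])
sg=np.array([-1,1,-1,1,-1,1,-1]); p=np.array([.3404,.5757,-.0046,.0025,.3615,.0147,.1572,3.071,-.0762])
def tool(yaw,tilt,flip):
    yaw,tilt=np.radians(yaw),np.radians(tilt); xr=np.array([np.cos(yaw),np.sin(yaw),0]);yr=np.array([-xr[1],xr[0],0])
    a=np.cos(tilt)*np.array([0,0,1])-np.sin(tilt)*xr; xp=np.cross(yr,a); s=-1 if flip else 1
    return np.stack([s*xp,-s*yr,-a],1)
def ik(x,R,q0):
    def r(q):
        X,Q=fk(q,p,sg); return np.r_[(X-x)*5,(Q-R).ravel(),(q-q0)*1e-3]
    S=least_squares(r,np.clip(q0,lo+.01,hi-.01),bounds=(lo,hi)); X,Q=fk(S.x,p,sg); return S.x,np.linalg.norm(X-x),np.linalg.norm(Q-R)
def many(x,R,n=60,seed=0):
    g=np.random.default_rng(seed); out=[]
    for _ in range(n):
        q,e1,e2=ik(x,R,g.uniform(lo,hi))
        if e1<.003 and e2<.02: out.append(q)
    return np.array(out)
if __name__=="__main__":
    np.set_printoptions(precision=2,suppress=True)
    for nm,x,tl in (("c0",(.487,.112,.243),30),("c2",(.51,.197,.243),30),("c0hover",(.439,.125,.33),30)):
        for fl in (0,1):
            S=many(np.array(x),tool(-15.5,tl,fl),40); print(nm,"flip",fl,len(S))
            if len(S): 
                mar=np.minimum(S-lo,hi-S).min(1); i=np.argsort(-mar)[:5]; print(np.c_[S[i],mar[i]])
E
python3 ik.py
```

```text
c0 flip 0 19
[[-0.71  0.9   0.56  2.31  3.45  0.45  2.14  0.25]
 [-0.67  0.88  0.48  2.31  3.3   0.43  2.28  0.25]
 [ 0.18  1.16 -1.14  2.28  1.94  1.33 -2.43  0.23]
 [-0.63  0.86  0.39  2.31  3.14  0.43  2.45  0.21]
 [ 0.1   1.04 -0.93  2.28  1.98  1.13 -2.52  0.14]]
c0 flip 1 23
[[ 0.2   1.19 -1.19  2.28  1.93  1.38  0.73  0.28]
 [ 0.13  1.07 -1.    2.28  1.97  1.19  0.65  0.28]
 [ 0.1   1.04 -0.93  2.28  1.98  1.13  0.62  0.28]
 [ 0.1   1.04 -0.92  2.28  1.98  1.12  0.61  0.28]
 [ 0.08  1.01 -0.87  2.28  2.    1.07  0.59  0.28]]
c2 flip 0 19
[[ 0.02  1.16 -1.12  2.12  1.86  1.32 -2.41  0.25]
 [-0.88  0.91  0.58  2.16  3.51  0.25  1.92  0.21]
 [-0.84  0.89  0.49  2.16  3.22  0.24  2.21  0.2 ]
 [-0.79  0.87  0.41  2.16  2.94  0.24  2.5   0.16]
 [-0.1   1.   -0.82  2.13  1.86  1.03 -2.51  0.15]]
c2 flip 1 22
[[-0.08  1.02 -0.87  2.13  1.86  1.08  0.65  0.43]
 [-0.09  1.01 -0.84  2.13  1.86  1.05  0.64  0.43]
 [-0.11  1.   -0.81  2.13  1.86  1.02  0.63  0.43]
 [-0.12  0.98 -0.77  2.13  1.87  0.98  0.62  0.43]
 [-0.16  0.95 -0.69  2.13  1.87  0.92  0.59  0.43]]
c0hover flip 0 16
[[ 0.12  0.87 -1.1   2.34  1.75  1.14 -2.47  0.19]
 [-0.85  0.68  0.66  2.37  3.55  0.28  2.06  0.19]
 [-0.79  0.66  0.53  2.38  3.22  0.26  2.37  0.18]
 [ 0.07  0.81 -0.98  2.35  1.77  1.03 -2.5   0.16]
 [ 0.01  0.75 -0.85  2.35  1.8   0.92 -2.53  0.13]]
c0hover flip 1 23
[[ 0.16  0.95 -1.23  2.34  1.72  1.27  0.69  0.22]
 [ 0.16  0.94 -1.23  2.34  1.73  1.26  0.69  0.22]
 [ 0.08  0.82 -1.01  2.35  1.77  1.05  0.65  0.21]
 [ 0.06  0.8  -0.96  2.35  1.78  1.01  0.64  0.21]
 [ 0.06  0.79 -0.94  2.35  1.78  0.99  0.64  0.21]]
```

```bash
cat > path.py <<'E'
from ik import *
np.set_printoptions(precision=2,suppress=True)
q=np.array([-.06,.66,-.477,2.464,2.007,.743,.51])
def go(q,x,y,t,n=20,nm=""):
    X0,R0=fk(q,p,sg); R1=tool(y,t,1); rv=Rot.from_matrix(R0.T@R1).as_rotvec()
    for i in range(1,n+1):
        q,e1,e2=ik(X0+(np.array(x)-X0)*i/n,R0@Rot.from_rotvec(rv*i/n).as_matrix(),q)
    print(nm,q,round(e1,4),round(e2,3)); return q
if __name__=="__main__":
    h=go(q,(.439,.125,.33),-15.5,30,nm="hover")
    for nm,px in (("A",(.541,-.136)),("B",(.424,-.002)),("C",(.43,-.225))):
        for yaw in (-15.5,-60,30):
            v=go(h,(px[0],px[1],.33),yaw,0,nm=nm+" above yaw%g"%yaw); g=go(v,(px[0],px[1],.237),yaw,0,nm=nm+" grasp")
E
python3 path.py; python3 -m jog '[[0,0,0,0,0,0,-8.5],[0,0,0,0,0,0,-8.5],[0,0,0,0,0,0,-8.5],[0,0,0,0,0,0,-8.5],[0,0,0,0,0,0,-8.5],[0,0,0,0,0,0,-8.5],[0,0,0,0,0,0,-8.5],[0,0,0,0,0,0,-8.5],[0,0,0,0,0,0,-8.5],[0,0,0,0,0,0,-8.5],[0,0,0,0,0,0,-8.5]]'; python3 to.py -15.5 30 0.418 0.057 0.32
```

```text
hover [-0.16  0.66 -0.52  2.35  1.9   0.69  0.52] 0.0 0.0
A above yaw-15.5 [ 0.62  0.84 -0.84  1.84  0.83  0.85  2.23] 0.0 0.0
A grasp [ 0.55  0.96 -0.71  1.89  0.99  0.69  2.1 ] 0.0 0.0
A above yaw-60 [ 0.58  0.81 -0.75  1.84  0.76  0.8   1.52] 0.0 0.0
A grasp [ 0.5   0.93 -0.61  1.89  0.91  0.63  1.4 ] 0.0 0.0
A above yaw30 [ 0.79  1.18 -1.47  1.86  1.22  1.37  2.66] 0.0004 0.003
A grasp [ 0.77  1.31 -1.37  1.91  1.38  1.3   2.59] 0.0 0.0
B above yaw-15.5 [ 0.39  0.7  -0.8   2.21  0.93  0.61  1.77] 0.0 0.0
B grasp [ 0.2   0.83 -0.5   2.28  1.33  0.37  1.41] 0.0 0.0
B above yaw-60 [ 0.35  0.67 -0.73  2.21  0.87  0.57  1.06] 0.0 0.0
B grasp [ 0.12  0.81 -0.37  2.28  1.25  0.28  0.73] 0.0 0.0
B above yaw30 [ 0.41  0.71 -0.85  2.21  0.96  0.64  2.52] 0.0 0.0
B grasp [ 0.25  0.85 -0.58  2.29  1.37  0.44  2.16] 0.0 0.0
C above yaw-15.5 [ 0.86  0.76 -0.81  2.05  0.86  0.72  2.37] 0.0 0.0
C grasp [ 0.74  0.88 -0.6   2.11  1.1   0.51  2.16] 0.0 0.0
C above yaw-60 [ 0.83  0.73 -0.74  2.04  0.81  0.68  1.65] 0.0 0.0
C grasp [ 0.7   0.86 -0.53  2.1   1.03  0.46  1.46] 0.0 0.0
C above yaw30 [0.41 0.65 0.   2.31 3.14 0.04 0.93] 0.0448 0.314
C grasp [ 0.41  0.82 -0.    2.26  3.14  0.04  0.94] 0.0211 0.153
time: 5.35
tcp_pos: [0.4147, 0.0448, 0.3178]
ee_rot: [2.039, 1.681, 0.336]
force: [0.4, -0.6, -0.2]
gripper_width: 0.0856
t 5.35 tcp [0.4147 0.0448 0.3178] shift mm [12.4  2.3 -2.8] turn deg [ 3.51  2.72 95.53] F [ 0.4 -0.6 -0.2] w 0.0856
q [-0.32  0.64 -0.05  2.48  2.3   0.54 -1.28] shift after turn [  1.  -12.7  -1.9]
```

```bash
sed -i 's/T=np.stack(\[xp,-yr,-a\],1)/T=np.stack([-xp,yr,-a],1) if len(sys.argv)<7 else np.stack([xp,-yr,-a],1)/' to.py; python3 -m jog '[[0,0,0,0,0,0,-8.5],[0,0,0,0,0,0,-8.5],[0,0,0,0,0,0,-8.5],[0,0,0,0,0,0,-8.5],[0,0,0,0,0,0,-8.5],[0,0,0,0,0,0,-8.5],[0,0,0,0,0,0,-8.5],[0,0,0,0,0,0,-8.5],[0,0,0,0,0,0,-8.5],[0,0,0,0,0,0,-8.5]]'; python3 to.py -15.5 30 0.418 0.057 0.32
python3 - <<'E'
from station import cams
import cv2,numpy as np
d=cams.get_image("wrist"); cv2.imwrite("pics/w3.png",d["frame"][:,:,::-1]); np.savez("w3.npz",**d)
E
```

```text
time: 6.35
tcp_pos: [0.4149, 0.0446, 0.3181]
ee_rot: [0.363, 2.587, -0.189]
force: [-0.7, 0.1, 0.1]
gripper_width: 0.0854
t 6.35 tcp [0.4149 0.0446 0.3181] shift mm [-0.8 12.6 -2.7] turn deg [-3.93  0.8   0.58] F [-0.7  0.1  0.1] w 0.0854
q [-0.56  0.67  0.34  2.49  2.79  0.43 -0.26] shift after turn [-0.6 12.8 -1.8]
```

View pics/w3.png

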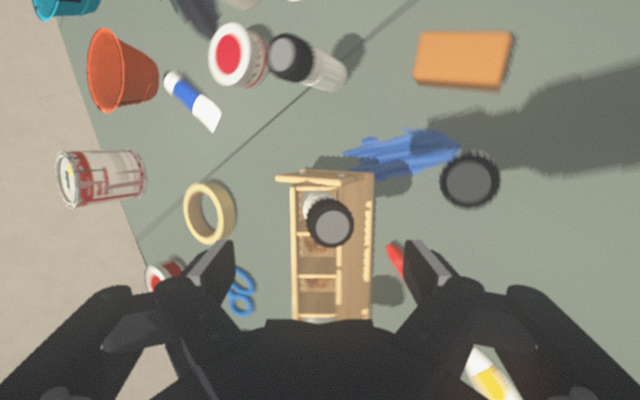

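```bash
python3 to.py -15.5 0 0.4235 -0.002 0.33
```

```text
t 6.4 tcp [0.4149 0.0448 0.318 ] shift mm [-23.3 -43.    3.3] turn deg [-4.06 30.77 -0.14] F [ 0.2  0.1 -0.6] w 0.0855
q [-0.56  0.68  0.34  2.49  2.8   0.43 -0.26] shift after turn [-20.8 -42.8 -12. ]
```

```bash
python3 -m jog '[[0,-11.6,-21.5,1.6,0,0,0],[0,-11.6,-21.5,1.6,0,0,0],[0,0,0,0,-1,7.7,0],[0,0,0,0,-1,7.7,0],[0,0,0,0,-1,7.7,0],[0,0,0,0,-1,7.7,0],[0,0,0,0,0,0,0]]'; python3 to.py -15.5 0 0.4235 -0.002 0.33
```

```text
time: 7.1
tcp_pos: [0.4286, -0.0009, 0.3234]
ee_rot: [0.408, 2.832, -0.05]
force: [-0.6, -0.5, -0.2]
gripper_width: 0.0854
t 7.1 tcp [ 0.4286 -0.0009  0.3234] shift mm [ 2.6 -2.5 -7.7] turn deg [ 0.2  16.17 -0.91] F [-0.6 -0.5 -0.2] w 0.0854
q [-0.21  0.6   0.11  2.35  2.5   0.08  0.23] shift after turn [ 4.7 -2.4 -6.6]
```

```bash
python3 -m jog '[[0,0,0,0,0,5,0],[0,0,0,0,0,5,0],[0,0,0,0,0,5,0],[0,0,0,0,0,5,0],[0,0,0,0,0,0,0]]'; python3 to.py -15.5 0 0.4235 -0.002 0.33
```

```text
time: 7.6
tcp_pos: [0.4359, -0.0049, 0.3212]
ee_rot: [0.417, 2.854, -0.059]
force: [-1.6, 0.0, 0.3]
gripper_width: 0.0856
t 7.6 tcp [ 0.4359 -0.0049  0.3212] shift mm [ 10.   -0.8 -11.8] turn deg [-0.33 14.88 -1.12] F [-1.6  0.   0.3] w 0.0856
q [-0.09  0.6  -0.07  2.32  1.63  0.15  1.1 ] shift after turn [12.7 -0.5 -8.8]
```

Joint 5 is swinging through the singularity, as intended. I'll keep going.

```bash
python3 -m jog '[[0,0,0,0,0,5,0],[0,0,0,0,0,5,0],[0,0,0,0,0,5,0],[0,0,0,0,0,5,0],[0,0,0,0,0,0,0]]'; python3 to.py -15.5 0 0.4235 -0.002 0.33
```

```text
time: 8.1
tcp_pos: [0.4402, -0.0086, 0.3198]
ee_rot: [0.459, 3.06, -0.036]
force: [0.2, -1.0, -0.5]
gripper_width: 0.0848
t 8.1 tcp [ 0.4402 -0.0086  0.3198] shift mm [ 17.4   1.3 -11.1] turn deg [-0.97  2.87 -1.56] F [ 0.2 -1.  -0.5] w 0.0848
q [ 0.21  0.64 -0.48  2.2   0.82  0.45  1.9 ] shift after turn [ 17.9   1.9 -10.2]
```

```bash
python3 -m jog '[[0,0,0,0,-1,2.9,-1.5],[0,9,1,-5,0,0,0],[0,9,1,-5,0,0,0],[0,0,0,0,0,0,0]]'; python3 to.py -15.5 0 0.4235 -0.002 0.33
python3 - <<'E'
from station import cams
import cv2,numpy as np
d=cams.get_image("wrist"); cv2.imwrite("pics/w4.png",d["frame"][:,:,::-1]); np.savez("w4.npz",**d)
E
```

```text
time: 8.5
tcp_pos: [0.4208, -0.0003, 0.3308]
ee_rot: [-0.415, -3.112, 0.005]
force: [-1.5, -0.3, -0.1]
gripper_width: 0.0852
t 8.5 tcp [ 4.208e-01 -3.000e-04  3.308e-01] shift mm [-3.1 -0.9  0.8] turn deg [-0.18 -0.07  0.3 ] F [-1.5 -0.3 -0.1] w 0.0852
q [ 0.25  0.62 -0.57  2.22  0.73  0.49  1.98] shift after turn [-3.1 -0.9  0.8]
```

View pics/w4.png

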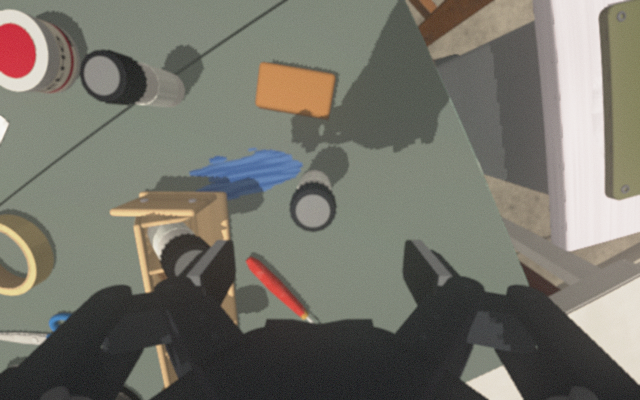

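```bash
cat > cap.py <<'E'
from h import *
import sys
from station import status
def caps(d,u,v,win=26,ztop=.094,show=None):
    """centre of the black cap: dark ring outer contour in z-range -> circle of top face; returns world xy on ztop"""
    Q=cloud(d); z=Q[...,2]; m=np.zeros((400,640),np.uint8); s=np.s_[max(0,v-win):v+win,u-win:u+win]
    m[s]=((z[s]>ztop-.006)&(z[s]<ztop+.006)).astype(np.uint8)
    n,l,st,ce=cv2.connectedComponentsWithStats(m); i=l[v,u] if l[v,u] else 1+np.argmax(st[1:,4]); 
    cs,_=cv2.findContours((l==i).astype(np.uint8),cv2.RETR_EXTERNAL,cv2.CHAIN_APPROX_NONE); c=cv2.convexHull(max(cs,key=len))
    (e,ax,an)=cv2.fitEllipse(c)
    g=d["frame"].max(2); mm=np.zeros_like(m); mm[s]=(g[s]>95)&(l[s]==i); n2,l2,st2,ce2=cv2.connectedComponentsWithStats(mm); j=1+np.argmax(st2[1:,4]); cs,_=cv2.findContours((l2==j).astype(np.uint8),cv2.RETR_EXTERNAL,cv2.CHAIN_APPROX_NONE); e2=cv2.fitEllipse(cv2.convexHull(max(cs,key=len)))
    zt=np.nanmedian(z[l2==j])
    return e,ax,e2[0],e2[1],zt,onplane(d,np.array(e2[0][0]),np.array(e2[0][1]),ztop)
if __name__=="__main__":
    d=load(sys.argv[1]); e,ax,e2,ax2,zt,X=caps(d,int(sys.argv[2]),int(sys.argv[3])); print("hull",np.round(e,1),np.round(ax,1),"grey",np.round(e2,1),np.round(ax2,1),"z",zt.round(4),"xy",X.round(4))
E
python3 cap.py w4.npz 313 206;python3 cap.py top0.npz 296 258; python3 cap.py scene0.npz 342 223; python3 cap.py w4.npz 103 74;python3 cap.py top0.npz 350 211; python3 cap.py scene0.npz 345 185; python3 cap.py top0.npz 388 255; python3 cap.py scene0.npz 409 188
python3 - <<'E'
from h import *
from cap import caps
for n,tp,sp,wp in (("B",(296,258),(342,223),(313,206)),("A",(350,211),(345,185),(103,74)),("C",(388,255),(409,188),None)):
    t=load("top0.npz");s=load("scene0.npz");w=load("w4.npz")
    L=[(t,*map(np.array,caps(t,*tp)[2])),(s,*map(np.array,caps(s,*sp)[2]))]
    if wp: L.append((w,*map(np.array,caps(w,*wp)[2])))
    X,r=tri(L); print(n,X.round(4),np.round(r,4))
E
```

```text
hull [312.6 207.9] [45.9 47.3] grey [312.4 210.5] [33.5 35.1] z 0.0943 xy [ 0.4244 -0.0024  0.094 ]
hull [295.7 257.2] [14.5 14.8] grey [295.5 257.7] [10.1 11.2] z 0.0947 xy [ 0.4246 -0.0025  0.094 ]
hull [341.5 221.9] [11.4 19.1] grey [341.7 219.5] [ 7.1 14.2] z 0.0945 xy [ 0.4248 -0.0037  0.094 ]
hull [106.   75.6] [50.2 57.4] grey [101.4  75.3] [34.6 40.5] z 0.0945 xy [ 0.5412 -0.1368  0.094 ]
hull [350.6 209.1] [14.1 14.7] grey [350.6 209.5] [ 9.8 10.8] z 0.095 xy [ 0.5409 -0.1368  0.094 ]
hull [344.5 184.6] [ 9.2 16.8] grey [343.2 183.4] [ 6.5 17.2] z 0.0942 xy [ 0.5406 -0.1314  0.094 ]
hull [388.1 254.5] [15.1 16.1] grey [388.6 254.6] [10.1 10.8] z 0.0947 xy [ 0.4311 -0.2267  0.094 ]
hull [409.1 187.9] [ 8.9 16.9] grey [409.3 185.9] [ 5.2 11.6] z 0.0942 xy [ 0.432  -0.2278  0.094 ]
B [ 0.4243 -0.0027  0.0946] [0.0003 0.0003 0.0001]
A [ 0.5425 -0.1365  0.092 ] [0.0014 0.002  0.001 ]
C [ 0.4311 -0.2266  0.0946] [0.0001 0.0001]
```

```bash
python3 to.py -15.5 0 0.4244 -0.0025 0.235
```

```text
t 8.55 tcp [ 0.4215 -0.0005  0.3306] shift mm [-3.4 -0.9 95.6] turn deg [-0.16 -0.06  0.28] F [-0.3  0.1  0.7] w 0.0854
q [ 0.25  0.63 -0.57  2.22  0.73  0.49  1.98] shift after turn [-3.4 -1.1 95.6]
```

```bash
python3 -m jog '[[0,-3.4,-1,15,0,0,0.3],[0,0,0,20,0,0,0],[0,0,0,20,0,0,0],[0,0,0,20,0,0,0],[0,0,0,14,0,0,0],[0,0,0,6.5,0,0,0],[0,0,0,0,0,0,0]]'; python3 to.py -15.5 0 0.4244 -0.0025 0.235
```

```text
time: 9.25
tcp_pos: [0.4249, -0.0024, 0.2341]
ee_rot: [-0.424, -3.109, 0.003]
force: [0.2, 0.7, 0.5]
gripper_width: 0.0856
t 9.25 tcp [ 0.4249 -0.0024  0.2341] shift mm [ 0.5 -0.3 -0.9] turn deg [-0.14 -0.21 -0.02] F [0.2 0.7 0.5] w 0.0856
q [ 0.01  0.8  -0.18  2.28  1.08  0.15  1.68] shift after turn [ 0.5 -0.3 -0.9]
```

```bash
python3 -m jog '[[0.5,0,0,0,0,0,0],[0.5,0,0,0,0,0,0],[0.5,0,0,0,0,0,0],[0.7,0,0,0,0,0,0],[0.7,0,0,0,0,0,0],[0.8,0,0,0,0,0,0],[0.8,0,0,0,0,0,0]]' 45; python3 to.py -15.5 0 0.4244 -0.0025 0.235
python3 - <<'E'
from station import cams
import cv2,numpy as np
d=cams.get_image("wrist"); cv2.imwrite("pics/w5.png",d["frame"][:,:,::-1]); np.savez("w5.npz",**d)
E
```

```text
time: 9.95
tcp_pos: [0.425, -0.0031, 0.2352]
ee_rot: [-0.427, -3.11, 0.001]
force: [0.0, 0.5, 6.0]
gripper_width: 0.0351
t 9.95 tcp [ 0.425  -0.0031  0.2352] shift mm [0.8 0.4 0.2] turn deg [-0.04 -0.13 -0.14] F [0.  0.5 6. ] w 0.0351
q [ 0.01  0.8  -0.19  2.28  1.08  0.15  1.68] shift after turn [0.8 0.4 0.2]
```

View pics/w5.png

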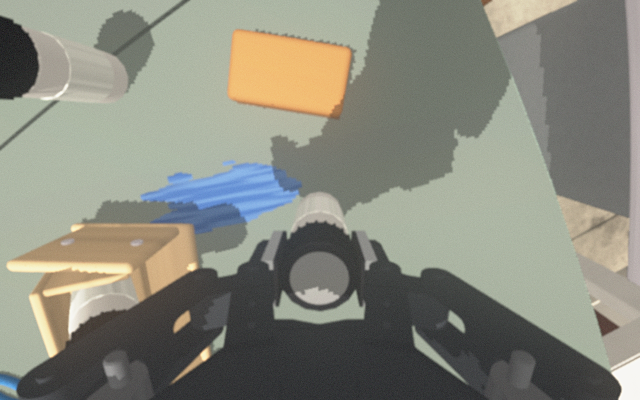

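Gripped: width 35 mm, with the cap at (320,275) between the pads. I'll lift it.

```bash
python3 -m jog '[[0.8,0,0,-5,0,0,0],[0.8,0,0,-15,0,0,0],[0.8,0,0,-25,0,0,0],[0.8,0,0,-25,0,0,0],[0.8,0,0,-25,0,0,0],[0.8,0,0,-15,0,0,0],[0.8,0,0,0,0,0,0]]'
python3 - <<'E'
from station import cams,status
import cv2,numpy as np
from h import *
d=cams.get_image("wrist"); cv2.imwrite("pics/w6.png",cv2.resize(d["frame"][180:330,220:420,::-1],None,fx=3.5,fy=3.5)); np.savez("w6.npz",**d)
st=status.sense(); R=Rot.from_rotvec(st["ee_rot"]).as_matrix()
Q=(cloud(d)-st["tcp_pos"])@R*1000   # tool frame mm
m=(abs(Q[...,0])<25)&(abs(Q[...,1])<25)&(Q[...,2]>140)&(Q[...,2]<245)
# body points: circle fit in tool xy, by z slices
from scipy.optimize import least_squares
for z0,z1,r in ((145,165,18),(172,190,17),(190,208,17),(208,226,17),(226,240,17)):
    X=Q[m&(Q[...,2]>z0)&(Q[...,2]<z1)]; X=X[abs(X[:,0])<15]
    if len(X)<10: print(z0,len(X)); continue
    S=least_squares(lambda c:np.hypot(X[:,0]-c[0],X[:,1]-c[1])-r,[0,0],loss="soft_l1",f_scale=1); print(z0,z1,len(X),S.x.round(2),"rms",np.sqrt(np.mean(S.fun**2)).round(2))
X=Q[m&(Q[...,0]**2+Q[...,1]**2<100)]; print("zmin/max",np.nanpercentile(X[:,2],[1,5,50,99]))
print(st["tcp_pos"],st["joint_positions"].round(2),st["force"].round(1))
E
```

```text
time: 10.7
tcp_pos: [0.4257, -0.0032, 0.3462]
ee_rot: [0.429, 3.112, 0.0]
force: [-0.2, 1.0, -1.8]
gripper_width: 0.0345
145 165 929 [-0.04  0.8 ] rms 0.47
172 190 521 [-0.11  0.98] rms 0.29
190 208 351 [-0.15  0.66] rms 0.15
208 226 234 [-0.18  0.78] rms 0.23
226 240 79 [-0.25  1.13] rms 0.2
zmin/max [140.00723726 140.03090072 140.3254963  141.34919362]
[ 0.42542333 -0.00333796  0.34515446] [ 0.3   0.61 -0.63  2.19  0.7   0.55  2.01] [-0.1  0.  -2.4]
```

View pics/w6.png

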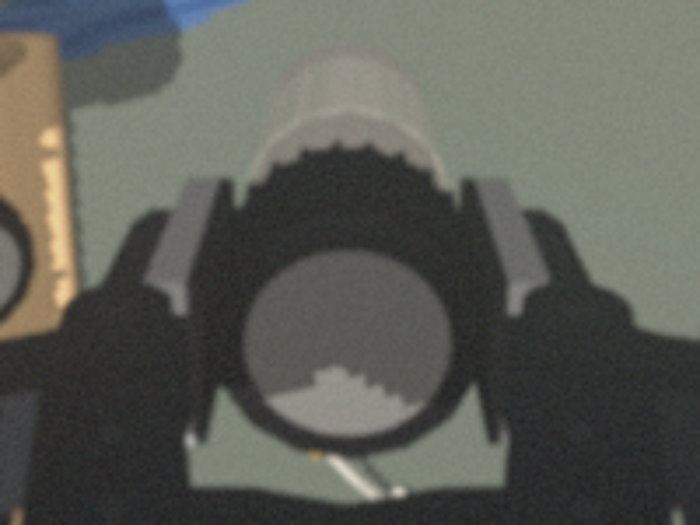

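Pot B hangs true in the grip (offset about 0.1 mm in x and 0.9 mm in y). It goes to cell −1. I'll move sideways first, then tilt well clear of the neighbouring pot.

```bash
cat > cell.py <<'E'
import sys
from h import *
# cell.py k height_mm potx poty botz_mm  -> args for to.py  (TCP so that the held pot's underside is height_mm along the axis above disc k)
k,hh,px,py,bz=[float(v) for v in sys.argv[1:6]]
xr,yr,a,xp=rackaxes(np.radians(-15.5)); c=np.array([.6,.0805,.0393])+k*.044*yr+hh/1000*a
T=np.stack([-xp,yr,-a],1); tcp=c-T@(np.array([px,py,bz])/1000); print(tcp.round(4)); 
sys.argv=["to","-15.5","30"]+[str(v) for v in tcp]; exec(open("to.py").read())
E
python3 cell.py -1 110 -0.15 0.85 235; python3 to.py -15.5 0 0.43 0.083 0.375
```

```text
[0.4217 0.0834 0.338 ]
t 10.75 tcp [ 0.4254 -0.0033  0.3452] shift mm [27.1 82.5  7.1] turn deg [ -0.09 -30.08  -0.17] F [-0.1  0.  -2.4] w 0.0347
q [ 0.3   0.61 -0.63  2.19  0.7   0.55  2.01] shift after turn [26.8 82.6 -7.2]
t 10.75 tcp [ 0.4254 -0.0033  0.3452] shift mm [ 19.   84.3 -29.9] turn deg [-0.04 -0.08 -0.18] F [-0.1  0.  -2.4] w 0.0347
q [ 0.3   0.61 -0.63  2.19  0.7   0.55  2.01] shift after turn [ 18.7  84.4 -29.8]
```

```bash
python3 -m jog '[[0.8,3,14,-5,0,0,0],[0.8,4,17.5,-6.3,0,0,0],[0.8,4,17.5,-6.3,0,0,0],[0.8,4,17.5,-6.3,0,0,0],[0.8,4,17.5,-6,0,0,0],[0.8,0,0,0,0,-3,0],[0.8,0,0,0,0,-4.5,0],[0.8,0,0,0,0,-4.5,0],[0.8,0,0,0,0,-4.5,0]]';python3 cell.py -1 110 -0.15 0.85 235
```

```text
time: 11.65
tcp_pos: [0.4293, 0.0842, 0.3739]
ee_rot: [0.386, 2.832, -0.056]
force: [2.2, -2.0, -2.1]
gripper_width: 0.0346
[0.4217 0.0834 0.338 ]
t 11.65 tcp [0.4293 0.0842 0.3739] shift mm [17.  -2.8 32.4] turn deg [ -0.03 -13.66  -0.03] F [ 2.2 -2.  -2.1] w 0.0346
q [-0.14  0.49 -0.33  2.25  1.07  0.38  1.45] shift after turn [24.2 -2.8 27.5]
```

```bash
python3 -m jog '[[0.8,0,0,0,0,-3.5,0],[0.8,0,0,0,0,-3.5,0],[0.8,0,0,0,0,-3.5,0],[0.8,0,0,0,0,-3.2,0],[0.8,0,0,0,0,0,0]]';python3 cell.py -1 110 -0.15 0.85 235
```

```text
time: 12.15
tcp_pos: [0.4289, 0.0846, 0.3735]
ee_rot: [0.351, 2.606, -0.096]
force: [-0.7, 0.2, -1.2]
gripper_width: 0.0346
[0.4217 0.0834 0.338 ]
t 12.15 tcp [0.4289 0.0846 0.3735] shift mm [23.3 -2.9 27.6] turn deg [-0.08 -0.47  0.16] F [-0.7  0.2 -1.2] w 0.0346
q [-0.28  0.49 -0.2   2.35  1.81  0.43  0.69] shift after turn [23.5 -3.  27.4]
```

```bash
python3 -m jog '[[0.8,6,-0.7,6.8,0,-0.4,0.1],[0.8,6,-0.8,6.8,0,0,0],[0.8,6,-0.7,6.8,0,0,0],[0.8,5.3,-0.7,6.8,0,0,0],[0.8,0,0,0,0,0,0]]';python3 cell.py -1 110 -0.15 0.85 235
python3 - <<'E'
from station import cams
import cv2,numpy as np
d=cams.get_image("wrist"); cv2.imwrite("pics/w7.png",cv2.resize(d["frame"][120:330,180:460,::-1],None,fx=2.8,fy=2.8)); np.savez("w7.npz",**d)
E
```

```text
time: 12.65
tcp_pos: [0.4221, 0.0822, 0.3379]
ee_rot: [0.357, 2.601, -0.099]
force: [0.3, -0.3, -0.2]
gripper_width: 0.0346
[0.4217 0.0834 0.338 ]
t 12.65 tcp [0.4221 0.0822 0.3379] shift mm [ 0.6  1.  -0.5] turn deg [-0.24 -0.2  -0.08] F [ 0.3 -0.3 -0.2] w 0.0346
q [-0.22  0.59 -0.3   2.41  2.    0.56  0.46] shift after turn [ 0.6  1.  -0.5]
```

View pics/w7.png

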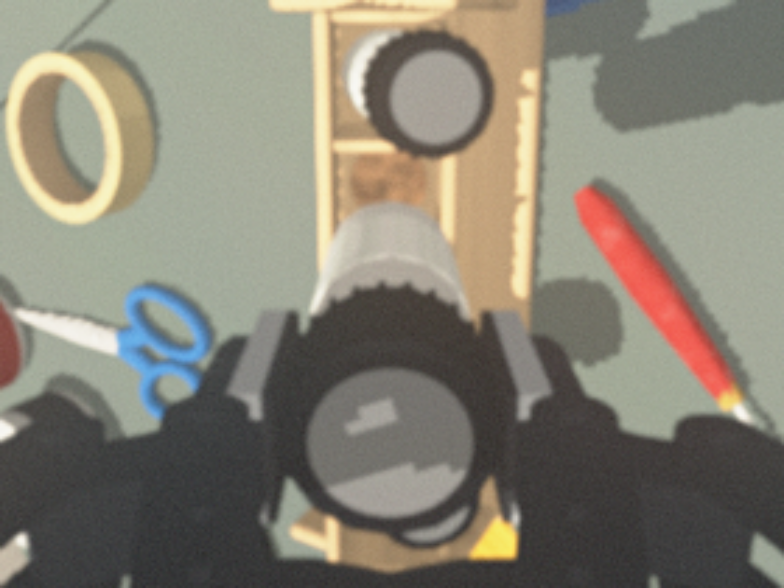

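```bash
python3 - <<'E'
from h import *
w=load("w7.npz"); xr,yr,a,xp=rackaxes(np.radians(-15.5)); c=np.array([.6,.0805,.0393])-.044*yr
im=cv2.resize(w["frame"][120:330,180:460,::-1],None,fx=2.8,fy=2.8); th=np.linspace(0,2*np.pi,40)[:-1,None]
def dr(P,col): q=((proj(w,P)-[180,120]+.5)*2.8).astype(int); cv2.polylines(im,[q.reshape(-1,1,2)],True,col,1)
dr(c+.016*(np.cos(th)*xp+np.sin(th)*yr),(0,0,255)); f=c-.004*a
for s in (0,-1):
    g=f+s*.044*yr; dr(np.array([g+.046*a+sy*.02*yr+sx*.02*xp for sx,sy in((1,1),(1,-1),(-1,-1),(-1,1))]),(0,255,0))
cv2.imwrite("pics/w7o.png",im[0:330,220:600])
E
```

```text
(no output)
```

View pics/w7o.png

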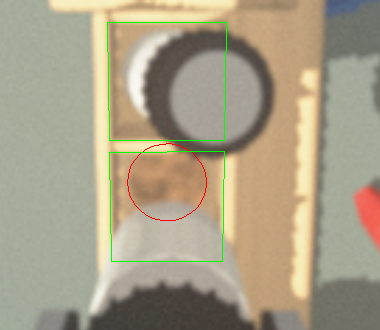

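The predicted disc and cell outlines match the picture within about 1 mm. I'll lower it now.

```bash
python3 -m jog '[[0.8,0.5,0.9,8,0,-0.2,0],[0.8,0,0,12,0,0,0],[0.8,0,0,12,0,0,0],[0.8,0,0,10,0,0,0],[0.8,0,0,8,0,0,0],[0.8,0,0,5,0,0,0],[0.8,0,0,0,0,0,0]]';python3 cell.py -1 0 -0.15 0.85 235
```

```text
time: 13.4
tcp_pos: [0.4494, 0.0751, 0.2909]
ee_rot: [0.358, 2.593, -0.099]
force: [-0.6, 0.6, -1.8]
gripper_width: 0.0349
[0.4747 0.0687 0.2427]
t 13.4 tcp [0.4494 0.0751 0.2909] shift mm [ 1.7  0.8 54.7] turn deg [-0.2   0.24 -0.18] F [-0.6  0.6 -1.8] w 0.0349
q [-0.16  0.72 -0.35  2.38  2.14  0.65  0.37] shift after turn [ 1.5  0.6 54.7]
```

```bash
python3 -m jog '[[0.8,0.8,0.3,3,0,0.2,-0.1],[0.8,0.7,0.3,4,0,0,0],[0.8,0,0,5,0,0,0],[0.8,0,0,5,0,0,0],[0.8,0,0,5,0,0,0],[0.8,0,0,4,0,0,0],[0.8,0,0,0,0,0,0]]';python3 cell.py -1 0 -0.15 0.85 235
```

```text
time: 14.1
tcp_pos: [0.4608, 0.0725, 0.2677]
ee_rot: [0.356, 2.596, -0.099]
force: [1.0, -0.1, -0.3]
gripper_width: 0.0348
[0.4747 0.0687 0.2427]
t 14.1 tcp [0.4608 0.0725 0.2677] shift mm [ 0.1  0.1 28.8] turn deg [-0.19  0.05 -0.08] F [ 1.  -0.1 -0.3] w 0.0348
q [-0.14  0.78 -0.36  2.36  2.19  0.68  0.35] shift after turn [ 0.   0.  28.8]
```

Free entry, with no contact force and 29 mm left to go.

```bash
python3 -m jog '[[0.8,0,0,4,0,0,0],[0.8,0,0,5,0,0,0],[0.8,0,0,5,0,0,0],[0.8,0,0,5,0,0,0],[0.8,0,0,3,0,0,0],[0.8,0,0,2,0,0,0],[0.8,0,0,0,0,0,0]]';python3 cell.py -1 0 -0.15 0.85 235
```

```text
time: 14.8
tcp_pos: [0.4722, 0.0693, 0.2472]
ee_rot: [0.356, 2.596, -0.099]
force: [0.4, -1.1, -1.0]
gripper_width: 0.0346
[0.4747 0.0687 0.2427]
t 14.8 tcp [0.4722 0.0693 0.2472] shift mm [0.1 0.1 5.1] turn deg [-0.18  0.06 -0.07] F [ 0.4 -1.1 -1. ] w 0.0346
q [-0.12  0.83 -0.36  2.34  2.23  0.71  0.34] shift after turn [0.1 0.1 5.1]
```

```bash
python3 -m jog '[[0.8,0,0,1.5,0,0,0],[0.8,0,0,1.5,0,0,0],[0.8,0,0,1,0,0,0],[0.8,0,0,0,0,0,0]]'; python3 -m jog '[[0.8,0,0,1,0,0,0],[0.8,0,0,0,0,0,0]]';python3 cell.py -1 0 -0.15 0.85 235
```

```text
time: 15.2
tcp_pos: [0.4742, 0.0689, 0.2439]
ee_rot: [0.356, 2.596, -0.098]
force: [-0.1, 0.1, -1.4]
gripper_width: 0.0347
time: 15.4
tcp_pos: [0.4746, 0.0687, 0.2431]
ee_rot: [0.356, 2.596, -0.098]
force: [0.4, -0.2, -1.9]
gripper_width: 0.0344
[0.4747 0.0687 0.2427]
t 15.4 tcp [0.4746 0.0687 0.2431] shift mm [0.1 0.  0.3] turn deg [-0.17  0.08 -0.06] F [ 0.4 -0.2 -1.9] w 0.0344
q [-0.11  0.84 -0.36  2.33  2.23  0.71  0.33] shift after turn [0.1 0.  0.3]
```

```bash
for i in 1; do python3 -m jog '[[0.8,0,0,1,0,0,0],[0.8,0,0,0,0,0,0]]';  python3 -m jog '[[0.8,0,0,0.7,0,0,0],[0.8,0,0,0,0,0,0]]'; done; python3 cell.py -1 0 -0.15 0.85 235
```

```text
time: 15.6
tcp_pos: [0.4748, 0.0687, 0.2426]
ee_rot: [0.355, 2.596, -0.098]
force: [-2.2, 0.1, 4.3]
gripper_width: 0.0348
time: 15.8
tcp_pos: [0.4748, 0.0687, 0.2425]
ee_rot: [0.354, 2.595, -0.098]
force: [-5.7, 1.2, 10.2]
gripper_width: 0.0346
[0.4747 0.0687 0.2427]
t 15.8 tcp [0.4748 0.0687 0.2425] shift mm [-0.   0.  -0.3] turn deg [-0.14  0.12 -0.01] F [-5.7  1.2 10.2] w 0.0346
q [-0.11  0.85 -0.36  2.33  2.24  0.72  0.33] shift after turn [-0.   0.  -0.3]
```

Contact on the cork is at the predicted height (12 N along the axis). I'll release gently and back off.

```bash
python3 -m jog '[[0.8,0,0,-0.6,0,0,0],[0.5,0,0,0,0,0,0],[0.45,0,0,0,0,0,0],[0.35,0,0,0,0,0,0],[0.25,0,0,0,0,0,0],[0.25,0,0,-3,0,0,0],[0.2,0,0,-12,0,0,0],[0.2,0,0,-25,0,0,0],[0.2,0,0,-30,0,0,0],[0.2,0,0,-30,0,0,0],[0,0,0,-20,0,0,0]]'
python3 - <<'E'
from station import cams
import cv2,numpy as np
d=cams.get_image("wrist"); cv2.imwrite("pics/w8.png",d["frame"][:,:,::-1]); np.savez("w8.npz",**d)
E
python3 to.py -15.5 0 0.4312 -0.2267 0.33
```

```text
time: 16.9
tcp_pos: [0.4157, 0.0854, 0.348]
ee_rot: [0.354, 2.595, -0.097]
force: [0.1, 0.5, 0.1]
gripper_width: 0.0804
t 16.95 tcp [0.4148 0.0858 0.3496] shift mm [ -75.8 -296.9   66.8] turn deg [2.00e-02 3.02e+01 3.00e-02] F [-0.6  0.9  2. ] w 0.0851
q [-0.25  0.55 -0.29  2.42  1.97  0.54  0.48] shift after turn [ -99.3 -296.8   19.6]
```

View pics/w8.png

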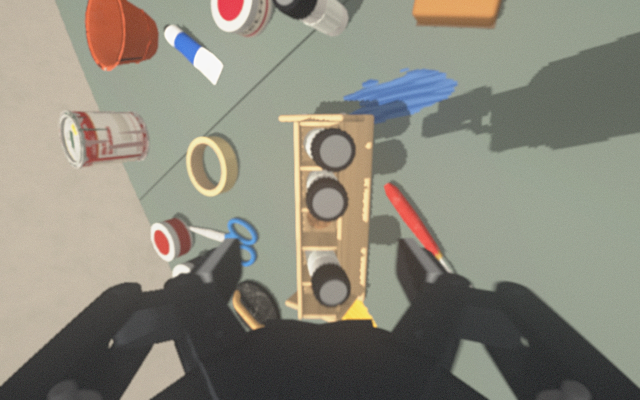

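Pot B stands in its cell, with its cap at (327,198) between the full pot (333,148) and the empty cell disc (320,240). Pot C is next.

```bash
python3 -m jog '[[0,0,0,0,0,5,0],[0,0,0,0,0,5,0],[0,0,0,0,0,5,0],[0,0,0,0,0,5,0],[0,0,0,0,0,5,0],[0,0,0,0,0,5,0],[0,0,0,0,0,0,0]]'; python3 to.py -15.5 0 0.4312 -0.2267 0.33
```

```text
time: 17.65
tcp_pos: [0.4172, 0.0812, 0.3453]
ee_rot: [0.423, 2.987, -0.057]
force: [0.2, -1.5, 0.2]
gripper_width: 0.0855
t 17.65 tcp [0.4172 0.0812 0.3453] shift mm [ -95.7 -291.4   33.6] turn deg [-1.18  7.34 -0.61] F [ 0.2 -1.5  0.2] w 0.0855
q [-0.1   0.56 -0.36  2.25  0.82  0.39  1.69] shift after turn [ -95.7 -293.    15.3]
```

```bash
python3 -m jog '[[0,0,0,0,0,3.7,0],[0,0,0,0,-1.2,3.7,-0.6],[0,-10.5,-32.5,0,0,0,0],[0,-10.5,-32.5,0,0,0,0],[0,-10.5,-32.5,0,0,0,0],[0,-10.5,-32.5,0,0,0,0],[0,-10.5,-32.5,0,0,0,0],[0,-10.5,-32.5,0,0,0,0],[0,-10.5,-32.5,0,0,0,0],[0,-10.5,-32.5,0,0,0,0],[0,-10.5,-32.5,7,0,0,0],[0,0,0,7,0,0,0]]'; python3 to.py -15.5 0 0.4312 -0.2267 0.235
```

```text
time: 18.85
tcp_pos: [0.4298, -0.2305, 0.3306]
ee_rot: [0.434, 3.111, -0.015]
force: [0.3, -0.5, -0.4]
gripper_width: 0.0852
t 18.85 tcp [ 0.4298 -0.2305  0.3306] shift mm [-0.1  4.9 95.6] turn deg [-0.55  0.13 -0.37] F [ 0.3 -0.5 -0.4] w 0.0852
q [ 0.76  0.69 -0.6   2.04  0.68  0.62  2.56] shift after turn [-0.4  4.  95.6]
```

```bash
python3 - <<'E'
from station import cams
import cv2,numpy as np
d=cams.get_image("wrist"); cv2.imwrite("pics/w9.png",d["frame"][:,:,::-1]); np.savez("w9.npz",**d)
E
python3 cap.py w9.npz 318 205
```

```text
hull [319.  216.4] [45.  46.8] grey [319.4 219.9] [32.9 34.6] z 0.0943 xy [ 0.4307 -0.2256  0.094 ]
```

View pics/w9.png

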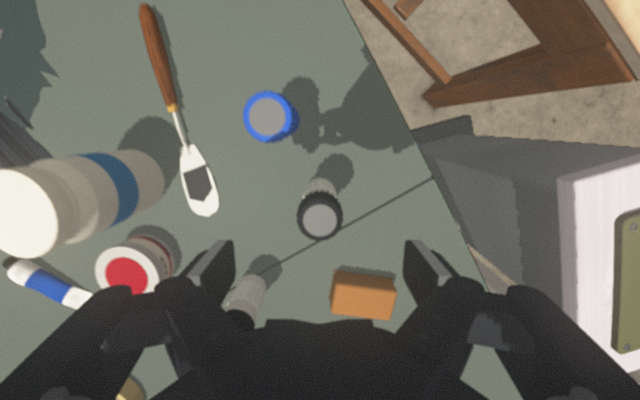

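Pot C (black cap) is at (319,217) and the blue decoy at (269,116). Its position (0.431,−0.226) agrees with the fixed views, so I'll descend and grip.

```bash
python3 -m jog '[[0,-0.3,4.3,15,-0.5,0,-0.3],[0,0,0,20,0,0,0],[0,0,0,20,0,0,0],[0,0,0,20,0,0,0],[0,0,0,14,0,0,0],[0,0,0,6.5,0,0,0],[0.2,0,0,0,0,0,0]]'; python3 to.py -15.5 0 0.4309 -0.2262 0.235
```

```text
time: 19.6
tcp_pos: [0.4322, -0.2194, 0.2357]
ee_rot: [-0.407, -3.115, -0.01]
force: [-0.3, 0.1, 0.4]
gripper_width: 0.0731
t 19.6 tcp [ 0.4322 -0.2194  0.2357] shift mm [-0.5 -6.9  0.7] turn deg [ 0.35 -0.05  0.6 ] F [-0.3  0.1  0.4] w 0.0731
q [ 0.62  0.84 -0.4   2.1   0.89  0.38  2.37] shift after turn [-0.6 -6.9  0.7]
```

```bash
python3 -m jog '[[0.2,-0.5,-6.7,0.5,0.3,0,0.6],[0.2,0,0,0,0,0,0]]'; python3 to.py -15.5 0 0.4309 -0.2262 0.235
```

```text
time: 19.8
tcp_pos: [0.4309, -0.2282, 0.2362]
ee_rot: [0.43, 3.111, -0.001]
force: [-0.2, -0.6, 0.3]
gripper_width: 0.0684
t 19.8 tcp [ 0.4309 -0.2282  0.2362] shift mm [0.5 2.  1.2] turn deg [-0.01  0.08 -0.24] F [-0.2 -0.6  0.3] w 0.0684
q [ 0.64  0.84 -0.4   2.09  0.89  0.38  2.38] shift after turn [0.5 2.  1.2]
```

```bash
python3 -m jog '[[0.4,0.3,1.5,1,0,0,0],[0.5,0,0,0,0,0,0],[0.5,0,0,0,0,0,0],[0.7,0,0,0,0,0,0],[0.8,0,0,0,0,0,0],[0.8,0,0,0,0,0,0]]'; python3 to.py -15.5 0 0.4309 -0.2262 0.235
```

```text
time: 20.4
tcp_pos: [0.4311, -0.2257, 0.2349]
ee_rot: [0.427, 3.111, 0.002]
force: [-1.0, -0.3, 5.7]
gripper_width: 0.0346
t 20.4 tcp [ 0.4311 -0.2257  0.2349] shift mm [ 0.1 -0.5 -0.1] turn deg [ 0.08  0.04 -0.14] F [-1.  -0.3  5.7] w 0.0346
q [ 0.63  0.84 -0.4   2.1   0.89  0.38  2.37] shift after turn [ 0.1 -0.5 -0.1]
```

```bash
cat > hold.py <<'E'
from station import cams,status
from h import *
from scipy.optimize import least_squares
import sys
d=cams.get_image("wrist"); np.savez(sys.argv[1]+".npz",**d); cv2.imwrite("pics/"+sys.argv[1]+".png",cv2.resize(d["frame"][120:330,180:460,::-1],None,fx=2.8,fy=2.8))
st=status.sense(); R=Rot.from_rotvec(st["ee_rot"]).as_matrix()
Q=(cloud(d)-st["tcp_pos"])@R*1000
m=(abs(Q[...,0])<25)&(abs(Q[...,1])<25)
for z0,z1,r in ((145,165,18),(172,190,17),(190,208,17),(208,226,17)):
    X=Q[m&(Q[...,2]>z0)&(Q[...,2]<z1)]; X=X[abs(X[:,0])<15]
    if len(X)<10: print(z0,len(X)); continue
    S=least_squares(lambda c:np.hypot(X[:,0]-c[0],X[:,1]-c[1])-r,[0,0],loss="soft_l1",f_scale=1); print(z0,z1,len(X),S.x.round(2),"rms",np.sqrt(np.mean(S.fun**2)).round(2))
print("cap top z",np.nanmedian(Q[270:280,310:330,2]).round(1),"tcp",st["tcp_pos"].round(4),"q",st["joint_positions"].round(2))
E
python3 -m jog '[[0.8,0,0,-5,0,0,0],[0.8,0,0,-15,0,0,0],[0.8,0,0,-25,0,0,0],[0.8,0,0,-25,0,0,0],[0.8,0,0,-25,0,0,0],[0.8,0,0,-25,0,0,0],[0.8,0,0,-15,0,0,0],[0.8,0,0,-5,0,0,0],[0.8,0,0,0,0,0,0]]'; python3 hold.py w10; python3 cell.py 0 150 -0.15 0.85 235; python3 to.py -15.5 0 0.442 0.125 0.38
```

```text
time: 21.3
tcp_pos: [0.4308, -0.2261, 0.3748]
ee_rot: [0.428, 3.111, 0.002]
force: [-0.3, 0.1, -1.9]
gripper_width: 0.034
145 165 927 [ 0.06 -0.82] rms 0.47
172 190 521 [-0.03 -0.7 ] rms 0.28
190 208 348 [-0.1  -1.09] rms 0.15
208 226 233 [-0.17 -1.01] rms 0.22
cap top z 139.9 tcp [ 0.4306 -0.2261  0.3741] q [ 0.84  0.64 -0.72  1.99  0.62  0.74  2.61]
[0.4141 0.1312 0.3726]
t 21.35 tcp [ 0.4306 -0.2261  0.3741] shift mm [112.3 339.5   2.1] turn deg [  0.04 -30.03  -0.19] F [-0.5  0.6 -0.7] w 0.0348
q [ 0.84  0.64 -0.72  1.99  0.62  0.74  2.61] shift after turn [ 97.2 339.9 -54.4]
t 21.35 tcp [ 0.4306 -0.2261  0.3741] shift mm [ 83.8 341.1  -5.3] turn deg [ 0.09 -0.03 -0.17] F [-0.5  0.6 -0.7] w 0.0348
q [ 0.84  0.64 -0.72  1.99  0.62  0.74  2.61] shift after turn [ 82.8 341.4  -5.9]
```

View pics/w10.png

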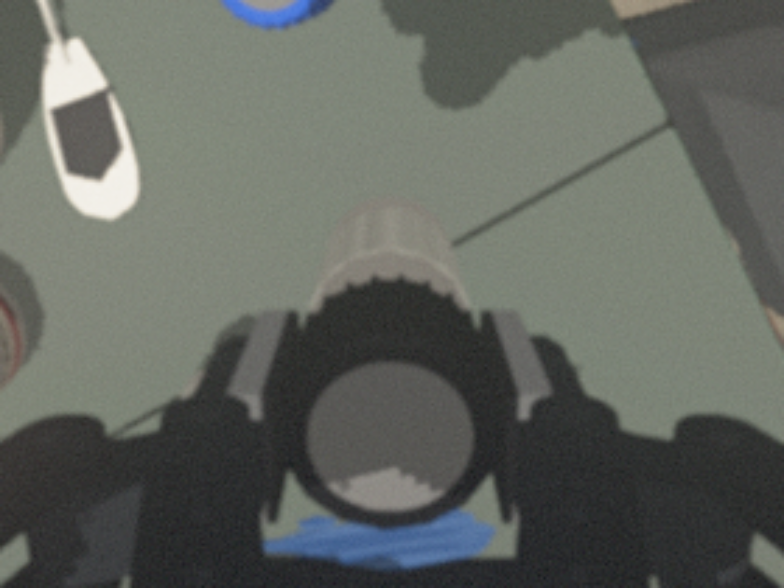

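```bash
python3 -m jog '[[0.8,4,16,0,0,0,0],[0.8,8,32,-0.6,0,0,0],[0.8,9,37,-0.6,0,0,0],[0.8,9,37,-0.6,0,0,0],[0.8,9,37,-0.6,0,0,0],[0.8,9,37,-0.6,0,0,0],[0.8,9,37,-0.6,0,0,0],[0.8,9,37,-0.6,0,0,0],[0.8,8,34,-0.6,0,0,0],[0.8,6,24,-0.6,0,0,0],[0.8,3,12,0,0,0,0],[0.8,0,0,0,0,0,0]]'; python3 -m jog '[[0.8,0,0,0,0,-3,0],[0.8,0,0,0,0,-4.5,0],[0.8,0,0,0,0,-4.5,0],[0.8,0,0,0,0,-4.5,0],[0.8,0,0,0,0,-3.5,0],[0.8,0,0,0,0,-3.5,0],[0.8,0,0,0,0,-3.5,0],[0.8,0,0,0,0,-3,0],[0.8,0,0,0,0,0,0]]'; python3 cell.py 0 110 -0.05 -0.95 235
```

```text
time: 22.55
tcp_pos: [0.4425, 0.1251, 0.3799]
ee_rot: [-0.423, -3.112, -0.003]
force: [-0.4, 0.5, -1.6]
gripper_width: 0.0343
time: 23.45
tcp_pos: [0.4422, 0.1223, 0.3799]
ee_rot: [0.357, 2.598, -0.098]
force: [-0.1, -0.2, -1.1]
gripper_width: 0.0347
[0.434  0.1275 0.3381]
t 23.45 tcp [0.4422 0.1223 0.3799] shift mm [29.   2.9 31.6] turn deg [-0.18 -0.05 -0.12] F [-0.1 -0.2 -1.1] w 0.0347
q [-0.39  0.5  -0.15  2.28  1.63  0.43  0.81] shift after turn [29.   2.9 31.6]
```

```bash
python3 -m jog '[[0.8,5,0.7,6,0,0,0],[0.8,8,0.8,8,0,0,0],[0.8,8,0.7,8,0,0,0],[0.8,5,0.5,6,0,0,0],[0.8,3,0.2,3.6,0,0,0],[0.8,0,0,0,0,0,0],[0.8,0,0,0,0,0,0]]';python3 cell.py 0 110 -0.05 -0.95 235; python3 hold.py w11
```

```text
time: 24.15
tcp_pos: [0.4348, 0.1286, 0.3387]
ee_rot: [0.359, 2.596, -0.095]
force: [-0.6, -0.4, -0.8]
gripper_width: 0.0348
[0.434  0.1275 0.3381]
t 24.15 tcp [0.4348 0.1286 0.3387] shift mm [ 0.8 -1.2  0.3] turn deg [-0.06  0.   -0.22] F [-0.6 -0.4 -0.8] w 0.0348
q [-0.36  0.59 -0.24  2.34  1.87  0.53  0.53] shift after turn [ 0.8 -1.2  0.3]
145 165 938 [ 0.6  -1.09] rms 0.47
172 190 516 [ 0.57 -0.96] rms 0.29
190 208 359 [ 0.54 -1.37] rms 0.16
208 226 230 [ 0.5 -1.3] rms 0.22
cap top z 140.3 tcp [0.4348 0.1288 0.3389] q [-0.36  0.59 -0.24  2.33  1.87  0.53  0.52]
```

View pics/w11.png

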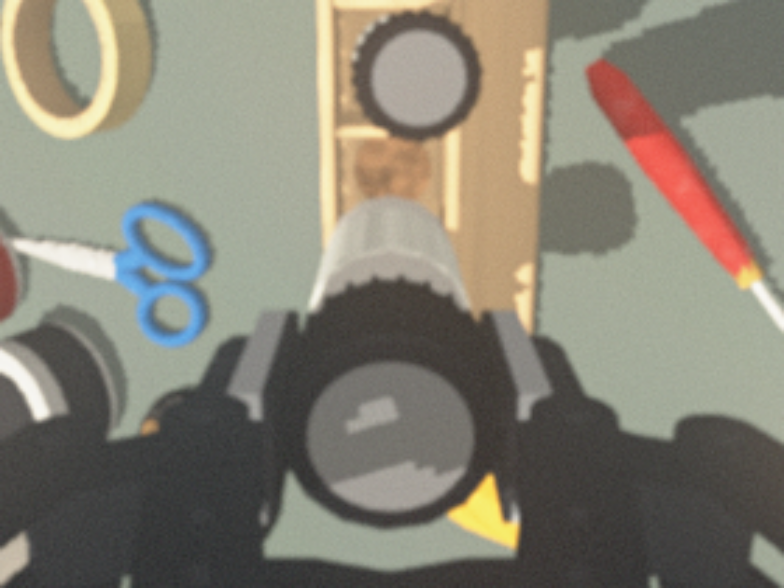

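Pot C hovers in line over the middle cell's disc. I'll lower it in stages.

```bash
python3 -m jog '[[0.8,0.5,-1,8,0,0,-0.1],[0.8,0,0,12,0,0,0],[0.8,0,0,12,0,0,0],[0.8,0,0,10,0,0,0],[0.8,0,0,8,0,0,0],[0.8,0,0,5,0,0,0],[0.8,0,0,0,0,0,0],[0.8,0,0,0,0,0,0]]';python3 cell.py 0 0 0.1 -1 235
```

```text
time: 25.0
tcp_pos: [0.4603, 0.121, 0.2908]
ee_rot: [0.355, 2.597, -0.094]
force: [-0.4, -0.0, -2.3]
gripper_width: 0.0349
[0.4871 0.1128 0.2429]
t 25.0 tcp [0.4603 0.121  0.2908] shift mm [-0.3 -0.7 55.6] turn deg [ 0.    0.   -0.07] F [-0.4 -0.  -2.3] w 0.0349
q [-0.29  0.72 -0.29  2.31  2.03  0.6   0.41] shift after turn [-0.3 -0.7 55.6]
```

```bash
python3 -m jog '[[0.8,-0.2,-0.6,3,0,0,0],[0.8,0,0,5,0,0,0],[0.8,0,0,5,0,0,0],[0.8,0,0,5,0,0,0],[0.8,0,0,5,0,0,0],[0.8,0,0,4,0,0,0],[0.8,0,0,0,0,0,0]]';python3 cell.py 0 0 0.1 -1 235
```

```text
time: 25.7
tcp_pos: [0.4736, 0.1166, 0.2669]
ee_rot: [0.356, 2.597, -0.095]
force: [-0.9, -0.5, -1.2]
gripper_width: 0.0347
[0.4871 0.1128 0.2429]
t 25.7 tcp [0.4736 0.1166 0.2669] shift mm [-0.1 -0.  27.8] turn deg [-0.03 -0.02 -0.08] F [-0.9 -0.5 -1.2] w 0.0347
q [-0.26  0.78 -0.3   2.29  2.09  0.63  0.38] shift after turn [-0.1 -0.  27.8]
```

```bash
python3 -m jog '[[0.8,0,0,4,0,0,0],[0.8,0,0,5,0,0,0],[0.8,0,0,5,0,0,0],[0.8,0,0,5,0,0,0],[0.8,0,0,3,0,0,0],[0.8,0,0,2,0,0,0],[0.8,0,0,0,0,0,0]]';python3 cell.py 0 0 0.1 -1 235
```

```text
time: 26.4
tcp_pos: [0.4851, 0.1135, 0.2464]
ee_rot: [0.355, 2.597, -0.094]
force: [0.6, -0.3, -0.8]
gripper_width: 0.0347
[0.4871 0.1128 0.2429]
t 26.4 tcp [0.4851 0.1135 0.2464] shift mm [-0.1 -0.1  4.1] turn deg [-0.01 -0.   -0.08] F [ 0.6 -0.3 -0.8] w 0.0347
q [-0.23  0.83 -0.31  2.27  2.13  0.66  0.36] shift after turn [-0.1 -0.1  4.1]
```

```bash
python3 -m jog '[[0.8,0,0,1.2,0,0,0],[0.8,0,0,1,0,0,0],[0.8,0,0,0,0,0,0]]'; python3 -m jog '[[0.8,0,0,1,0,0,0],[0.8,0,0,0,0,0,0]]';python3 cell.py 0 0 0.1 -1 235
```

```text
time: 26.7
tcp_pos: [0.4861, 0.1133, 0.2448]
ee_rot: [0.355, 2.597, -0.094]
force: [0.1, -0.3, -1.4]
gripper_width: 0.0343
time: 26.9
tcp_pos: [0.4866, 0.1132, 0.2439]
ee_rot: [0.355, 2.597, -0.094]
force: [-0.7, -1.0, -1.9]
gripper_width: 0.0346
[0.4871 0.1128 0.2429]
t 26.9 tcp [0.4866 0.1132 0.2439] shift mm [ 0.  -0.2  1.2] turn deg [ 0.    0.02 -0.08] F [-0.7 -1.  -1.9] w 0.0346
q [-0.23  0.84 -0.31  2.26  2.14  0.66  0.35] shift after turn [ 0.  -0.2  1.2]
```

```bash
python3 -m jog '[[0.8,0,0,1,0,0,0],[0.8,0,0,0,0,0,0]]'; python3 -m jog '[[0.8,0,0,0.8,0,0,0],[0.8,0,0,0,0,0,0]]';python3 cell.py 0 0 0.1 -1 235
```

```text
time: 27.1
tcp_pos: [0.4871, 0.113, 0.243]
ee_rot: [0.355, 2.597, -0.094]
force: [0.3, -0.4, -0.8]
gripper_width: 0.0347
time: 27.3
tcp_pos: [0.4874, 0.1129, 0.2424]
ee_rot: [0.355, 2.597, -0.094]
force: [-0.9, 0.7, -1.3]
gripper_width: 0.0348
[0.4871 0.1128 0.2429]
t 27.3 tcp [0.4874 0.1129 0.2424] shift mm [-0.  -0.1 -0.5] turn deg [ 0.    0.02 -0.07] F [-0.9  0.7 -1.3] w 0.0348
q [-0.23  0.84 -0.31  2.26  2.14  0.66  0.35] shift after turn [-0.  -0.1 -0.5]
```

```bash
python3 -m jog '[[0.8,0,0,0.8,0,0,0],[0.8,0,0,0,0,0,0]]'; python3 cell.py 0 0 0.1 -1 235
```

```text
time: 27.5
tcp_pos: [0.4873, 0.1129, 0.2423]
ee_rot: [0.354, 2.596, -0.094]
force: [-4.2, -0.3, 7.5]
gripper_width: 0.035
[0.4871 0.1128 0.2429]
t 27.5 tcp [0.4873 0.1129 0.2423] shift mm [-0.1 -0.1 -0.6] turn deg [ 0.03  0.04 -0.04] F [-4.2 -0.3  7.5] w 0.035
q [-0.23  0.84 -0.31  2.26  2.14  0.66  0.35] shift after turn [-0.1 -0.1 -0.6]
```

Pot C is seated, with about 9 N along the axis at the expected depth. I'll release, back off and look.

```bash
python3 -m jog '[[0.8,0,0,-0.4,0,0,0],[0.5,0,0,0,0,0,0],[0.45,0,0,0,0,0,0],[0.35,0,0,0,0,0,0],[0.25,0,0,0,0,0,0],[0.25,0,0,-3,0,0,0],[0.2,0,0,-12,0,0,0],[0.2,0,0,-25,0,0,0],[0.2,0,0,-30,0,0,0],[0.2,0,0,-30,0,0,0],[0,0,0,-20,0,0,0],[0,0,0,0,0,5,0]]'; python3 -m jog '[[0,0,0,0,0,5,0],[0,0,0,0,0,5,0],[0,0,0,0,0,5,0],[0,0,0,0,0,5,0],[0,0,0,0,0,5,0],[0,0,0,0,0,0,0],[0,0,0,0,0,0,0]]'
python3 - <<'E'
from station import cams
import cv2,numpy as np
d=cams.get_image("wrist"); cv2.imwrite("pics/w12.png",d["frame"][:,:,::-1]); np.savez("w12.npz",**d)
E
python3 to.py -15.5 0 0.541 -0.1368 0.35
```

```text
time: 28.7
tcp_pos: [0.4274, 0.1297, 0.3481]
ee_rot: [0.362, 2.684, -0.076]
force: [-0.7, -1.8, -1.3]
gripper_width: 0.0851
time: 29.4
tcp_pos: [0.4292, 0.1265, 0.3454]
ee_rot: [0.421, 3.029, -0.038]
force: [0.4, -0.5, -0.0]
gripper_width: 0.0855
t 29.45 tcp [0.4289 0.1267 0.3453] shift mm [-179.  -223.1   13.8] turn deg [-0.8   4.93 -0.27] F [-0.3  0.3  0. ] w 0.085
q [-0.12  0.59 -0.45  2.17  0.72  0.49  1.72] shift after turn [-178.4 -224.    -4.7]
```

View pics/w12.png

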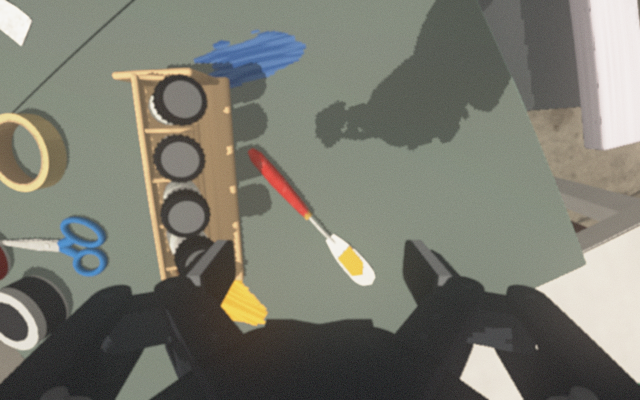

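All four caps stand in line at (180,100), (180,158), (185,213) and (200,255). Pot A is next.

```bash
python3 -m jog '[[0,0,0,-5,-0.8,4.9,-0.3],[0,-12,-16,-5,0,0,0],[0,-25,-31,0,0,0,0],[0,-26,-32,0,0,0,0],[0,-26,-32,0,0,0,0],[0,-26,-32,0,0,0,0],[0,-26,-32,0,0,0,0],[0,-25,-31,0,0,0,0],[0,-12,-16,0,0,0,0],[0,0,0,0,0,0,0],[0,0,0,0,0,0,0]]'; python3 to.py -15.5 0 0.541 -0.1368 0.235
python3 - <<'E'
from station import cams
import cv2,numpy as np
d=cams.get_image("wrist"); cv2.imwrite("pics/w13.png",d["frame"][:,:,::-1]); np.savez("w13.npz",**d)
E
```

```text
time: 30.55
tcp_pos: [0.5409, -0.1332, 0.3545]
ee_rot: [-0.421, -3.112, 0.001]
force: [0.0, 1.0, -0.4]
gripper_width: 0.0854
t 30.55 tcp [ 0.5409 -0.1332  0.3545] shift mm [ -1.2  -3.3 119.5] turn deg [-0.05 -0.09  0.09] F [ 0.   1.  -0.4] w 0.0854
q [ 0.53  0.73 -0.64  1.81  0.59  0.8   2.46] shift after turn [ -1.1  -3.4 119.5]
```

View pics/w13.png

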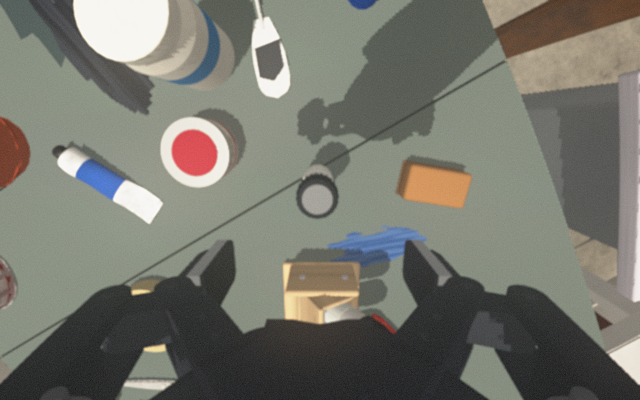

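```bash
python3 cap.py w13.npz 318 194; python3 -m jog '[[0,-1.1,-3.3,15,0,0,0],[0,0,0,22,0,0,0],[0,0,0,25,0,0,0],[0,0,0,22,0,0,0],[0,0,0,15,0,0,0],[0.1,0,0,8,0,0,0],[0.2,0,0,0,0,0,0]]';  python3 to.py -15.5 0 0.541 -0.1368 0.235
```

```text
hull [316.4 196.6] [41.8 42.7] grey [316.8 199.1] [31.4 32.2] z 0.0942 xy [ 0.5407 -0.1365  0.094 ]
time: 31.3
tcp_pos: [0.5407, -0.1369, 0.2464]
ee_rot: [-0.42, -3.109, -0.001]
force: [-0.3, -0.1, -1.2]
gripper_width: 0.0683
t 31.3 tcp [ 0.5407 -0.1369  0.2464] shift mm [-0.3  0.2 11.4] turn deg [ 0.01 -0.24  0.12] F [-0.3 -0.1 -1.2] w 0.0683
q [ 0.46  0.88 -0.5   1.88  0.74  0.58  2.34] shift after turn [-0.3  0.2 11.4]
```

Pot A is confirmed at (0.5407,−0.1365), with 11 mm left to descend before gripping.

```bash
python3 -m jog '[[0.2,0,0.2,6,0,-0.2,0],[0.3,0,0,5,0,0,0],[0.4,0,0,0,0,0,0],[0.5,0,0,0,0,0,0],[0.5,0,0,0,0,0,0],[0.7,0,0,0,0,0,0],[0.8,0,0,0,0,0,0],[0.8,0,0,0,0,0,0]]';  python3 to.py -15.5 0 0.541 -0.1368 0.235
```

```text
time: 32.1
tcp_pos: [0.5414, -0.1376, 0.2372]
ee_rot: [0.423, 3.11, 0.0]
force: [-1.4, 0.6, 4.7]
gripper_width: 0.0348
t 32.1 tcp [ 0.5414 -0.1376  0.2372] shift mm [0.6 0.7 2.2] turn deg [0.02 0.15 0.02] F [-1.4  0.6  4.7] w 0.0348
q [ 0.45  0.9  -0.49  1.88  0.76  0.56  2.32] shift after turn [0.6 0.7 2.2]
```

```bash
python3 -m jog '[[0.8,0,0,-5,0,0,0],[0.8,0,0,-15,0,0,0],[0.8,0,0,-25,0,0,0],[0.8,0,0,-25,0,0,0],[0.8,0,0,-25,0,0,0],[0.8,0,0,-25,0,0,0],[0.8,0,0,-15,0,0,0],[0.8,0,0,-5,0,0,0],[0.8,0,0,0,0,0,0],[0.8,0,0,0,0,0,0]]'; python3 hold.py w14; python3 cell.py 2 110 0 0 237; python3 to.py -15.5 0 0.465 0.21 0.395
```

```text
time: 33.1
tcp_pos: [0.5406, -0.1378, 0.3758]
ee_rot: [0.423, 3.113, -0.0]
force: [0.3, 0.2, -1.6]
gripper_width: 0.0343
145 165 976 [0.35 0.59] rms 0.49
172 190 499 [0.6  0.72] rms 0.26
190 208 355 [0.73 0.26] rms 0.15
208 226 241 [0.83 0.31] rms 0.2
cap top z 142.7 tcp [ 0.5406 -0.1377  0.3756] q [ 0.55  0.71 -0.66  1.79  0.56  0.84  2.49]
[0.4563 0.2117 0.3398]
t 33.15 tcp [ 0.5406 -0.1377  0.3756] shift mm [174.5 314.2  35.8] turn deg [ 1.000e-02 -3.001e+01  2.000e-02] F [ 0.8  0.1 -0.3] w 0.0346
q [ 0.55  0.71 -0.66  1.79  0.56  0.84  2.49] shift after turn [169.1 314.2 -56.3]
t 33.15 tcp [ 0.5406 -0.1377  0.3756] shift mm [165.7 315.  -19.4] turn deg [ 0.   -0.01  0.02] F [ 0.8  0.1 -0.3] w 0.0346
q [ 0.55  0.71 -0.66  1.79  0.56  0.84  2.49] shift after turn [165.8 314.9 -19.4]
```

View pics/w14.png

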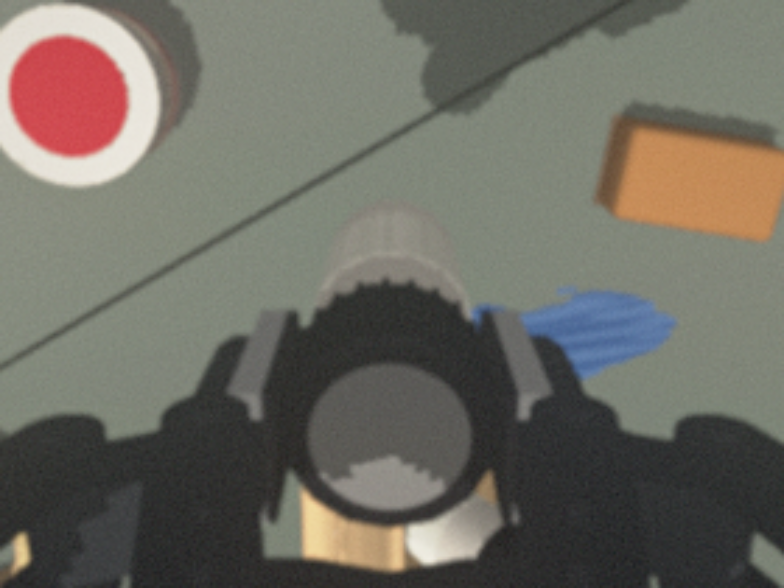

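```bash
python3 -m jog '[[0.8,12,0,-4,0,0,0],[0.8,26,4,-4,0,0,0],[0.8,30,10,-4,0,0,0],[0.8,22,20,-4,0,0,0],[0.8,12,33,-4,0,0,0],[0.8,10,40,0,0,0,0],[0.8,10,40,0,0,0,0],[0.8,10,40,0,0,0,0],[0.8,10,40,0,0,0,0],[0.8,10,40,0,0,0,0],[0.8,8,30,0,0,0,0],[0.8,4,15,0,0,0,0]]';  python3 -m jog '[[0.8,1.5,3,0,0,0,0],[0.8,0,0,0,0,-3,0],[0.8,0,0,0,0,-4.5,0],[0.8,0,0,0,0,-4.5,0],[0.8,0,0,0,0,-4.5,0],[0.8,0,0,0,0,-3.5,0],[0.8,0,0,0,0,-3.5,0],[0.8,0,0,0,0,-3.5,0],[0.8,0,0,0,0,-3,0],[0.8,0,0,0,0,0,0],[0.8,0,0,0,0,0,0]]'; python3 cell.py 2 110 0.6 0.5 237
```

```text
time: 34.35
tcp_pos: [0.4655, 0.2105, 0.396]
ee_rot: [0.416, 3.113, 0.004]
force: [0.4, 0.2, -0.8]
gripper_width: 0.0345
time: 35.45
tcp_pos: [0.4655, 0.2094, 0.3961]
ee_rot: [0.354, 2.597, -0.096]
force: [-0.7, -0.1, -1.6]
gripper_width: 0.035
[0.4567 0.211  0.3401]
t 35.45 tcp [0.4655 0.2094 0.3961] shift mm [35.7 -0.7 44.1] turn deg [-0.07  0.01  0.01] F [-0.7 -0.1 -1.6] w 0.035
q [-0.52  0.52 -0.18  2.1   1.25  0.53  1.09] shift after turn [35.7 -0.8 44.1]
```

```bash
python3 -m jog '[[0.8,4,0,5,0,0,0],[0.8,7,0,8,0,0,0],[0.8,8,-0.3,10,0,0,0],[0.8,8,-0.3,10,0,0,0],[0.8,6,0,7,0,0,0],[0.8,2.7,0,4,0,0,0],[0.8,0,0,0,0,0,0],[0.8,0,0,0,0,0,0]]';python3 cell.py 2 110 0.6 0.5 237; python3 hold.py w15
python3 - <<'E'
from h import *
w=load("w15.npz"); xr,yr,a,xp=rackaxes(np.radians(-15.5))
im=cv2.resize(w["frame"][120:330,180:460,::-1],None,fx=2.8,fy=2.8); th=np.linspace(0,2*np.pi,40)[:-1,None]
def dr(P,col): q=((proj(w,P)-[180,120]+.5)*2.8).astype(int); cv2.polylines(im,[q.reshape(-1,1,2)],True,col,1)
for k in (2,1):
    c=np.array([.6,.0805,.0393])+k*.044*yr; g=c-.004*a
    dr(c+.016*(np.cos(th)*xp+np.sin(th)*yr),(0,0,255)); dr(np.array([g+.046*a+sy*.02*yr+sx*.02*xp for sx,sy in((1,1),(1,-1),(-1,-1),(-1,1))]),(0,255,0))
cv2.imwrite("pics/w15o.png",im)
E
```

```text
time: 36.25
tcp_pos: [0.4573, 0.2117, 0.3408]
ee_rot: [0.354, 2.595, -0.094]
force: [1.0, 0.7, -0.2]
gripper_width: 0.0344
[0.4567 0.211  0.3401]
t 36.25 tcp [0.4573 0.2117 0.3408] shift mm [ 0.7 -0.8  0.4] turn deg [ 0.02  0.12 -0.05] F [ 1.   0.7 -0.2] w 0.0344
q [-0.56  0.62 -0.14  2.18  1.56  0.5   0.74] shift after turn [ 0.7 -0.8  0.4]
145 165 970 [0.67 0.49] rms 0.48
172 190 507 [0.91 0.6 ] rms 0.28
190 208 353 [1.05 0.16] rms 0.15
208 226 235 [1.21 0.17] rms 0.21
cap top z 142.6 tcp [0.4573 0.2118 0.341 ] q [-0.56  0.62 -0.14  2.18  1.56  0.5   0.74]
```

View pics/w15o.png

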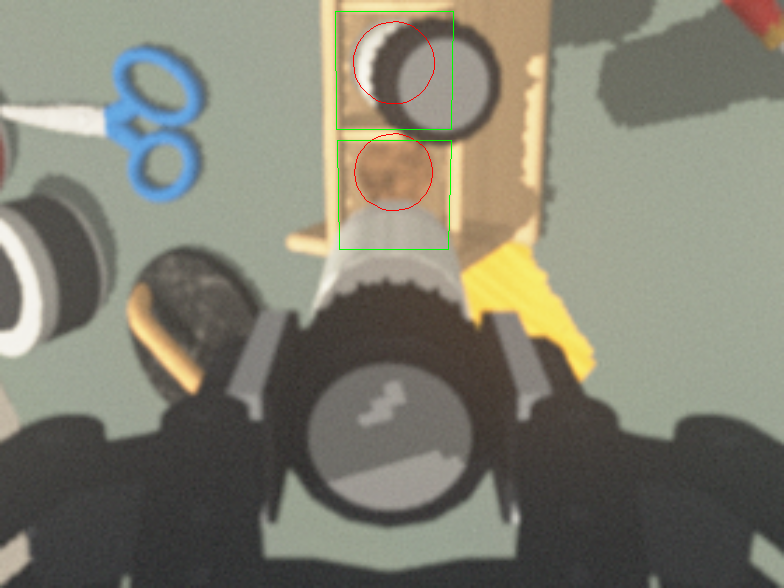

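The predicted end-cell disc and divider coincide with the picture (disc at about (393,172)). I'll lower pot A.

```bash
python3 -m jog '[[0.8,0.4,-0.7,8,0,0.1,0],[0.8,0,0,12,0,0,0],[0.8,0,0,12,0,0,0],[0.8,0,0,10,0,0,0],[0.8,0,0,8,0,0,0],[0.8,0,0,5,0,0,0],[0.8,0,0,0,0,0,0],[0.8,0,0,0,0,0,0]]';python3 cell.py 2 0 0.8 0.45 237
```

```text
time: 37.1
tcp_pos: [0.4829, 0.2041, 0.293]
ee_rot: [0.353, 2.597, -0.094]
force: [-0.0, -0.3, -0.5]
gripper_width: 0.0342
[0.5099 0.1963 0.2449]
t 37.1 tcp [0.4829 0.2041 0.293 ] shift mm [-0.3 -0.3 55.6] turn deg [ 0.05  0.02 -0.  ] F [-0.  -0.3 -0.5] w 0.0342
q [-0.51  0.73 -0.16  2.16  1.76  0.51  0.57] shift after turn [-0.3 -0.3 55.6]
```

```bash
python3 -m jog '[[0.8,-0.3,-0.3,3,0,0,0],[0.8,0,0,5,0,0,0],[0.8,0,0,5,0,0,0],[0.8,0,0,5,0,0,0],[0.8,0,0,5,0,0,0],[0.8,0,0,4,0,0,0],[0.8,0,0,0,0,0,0]]';python3 cell.py 2 0 0.8 0.45 237
```

```text
time: 37.8
tcp_pos: [0.4963, 0.1998, 0.2689]
ee_rot: [0.354, 2.597, -0.095]
force: [-0.1, -0.4, -0.7]
gripper_width: 0.0344
[0.5099 0.1963 0.2449]
t 37.8 tcp [0.4963 0.1998 0.2689] shift mm [-0.1  0.3 27.7] turn deg [-0.01 -0.01 -0.  ] F [-0.1 -0.4 -0.7] w 0.0344
q [-0.47  0.79 -0.17  2.14  1.84  0.53  0.51] shift after turn [-0.1  0.3 27.7]
```

```bash
python3 -m jog '[[0.8,0,0,4,0,0,0],[0.8,0,0,5,0,0,0],[0.8,0,0,5,0,0,0],[0.8,0,0,5,0,0,0],[0.8,0,0,3,0,0,0],[0.8,0,0,2,0,0,0],[0.8,0,0,0,0,0,0]]';python3 cell.py 2 0 0.8 0.45 237
```

```text
time: 38.5
tcp_pos: [0.5078, 0.1968, 0.2484]
ee_rot: [0.353, 2.597, -0.094]
force: [-0.5, -0.4, -1.3]
gripper_width: 0.0348
[0.5099 0.1963 0.2449]
t 38.5 tcp [0.5078 0.1968 0.2484] shift mm [-0.1  0.1  4.1] turn deg [ 0.01 -0.    0.  ] F [-0.5 -0.4 -1.3] w 0.0348
q [-0.45  0.83 -0.19  2.12  1.9   0.54  0.48] shift after turn [-0.1  0.1  4.1]
```

```bash
python3 -m jog '[[0.8,0,0,1,0,0,0],[0.8,0,0,1,0,0,0],[0.8,0,0,0,0,0,0]]'; python3 -m jog '[[0.8,0,0,1,0,0,0],[0.8,0,0,0,0,0,0]]';python3 cell.py 2 0 0.8 0.45 237
```

```text
time: 38.8
tcp_pos: [0.5087, 0.1966, 0.247]
ee_rot: [0.353, 2.597, -0.094]
force: [0.1, 0.0, -1.1]
gripper_width: 0.0346
time: 39.0
tcp_pos: [0.5092, 0.1964, 0.2461]
ee_rot: [0.353, 2.597, -0.094]
force: [-0.1, 1.0, -1.0]
gripper_width: 0.0343
[0.5099 0.1963 0.2449]
t 39.0 tcp [0.5092 0.1964 0.2461] shift mm [-0.   0.1  1.3] turn deg [ 0.03  0.01 -0.  ] F [-0.1  1.  -1. ] w 0.0343
q [-0.45  0.84 -0.19  2.11  1.9   0.55  0.47] shift after turn [-0.   0.1  1.3]
```

```bash
python3 -m jog '[[0.8,0,0,1,0,0,0],[0.8,0,0,0,0,0,0]]'; python3 -m jog '[[0.8,0,0,0.8,0,0,0],[0.8,0,0,0,0,0,0]]';python3 cell.py 2 0 0.8 0.45 237
```

```text
time: 39.2
tcp_pos: [0.5097, 0.1963, 0.2452]
ee_rot: [0.353, 2.597, -0.094]
force: [-0.8, 0.7, -1.2]
gripper_width: 0.0345
time: 39.4
tcp_pos: [0.51, 0.1963, 0.2446]
ee_rot: [0.353, 2.597, -0.094]
force: [-1.4, 0.3, 0.1]
gripper_width: 0.0349
[0.5099 0.1963 0.2449]
t 39.4 tcp [0.51   0.1963 0.2446] shift mm [-0.1  0.  -0.3] turn deg [0.04 0.01 0.01] F [-1.4  0.3  0.1] w 0.0349
q [-0.44  0.84 -0.19  2.11  1.91  0.55  0.47] shift after turn [-0.1  0.  -0.3]
```

```bash
python3 -m jog '[[0.8,0,0,0.8,0,0,0],[0.8,0,0,0,0,0,0]]'; python3 cell.py 2 0 0.8 0.45 237
```

```text
time: 39.6
tcp_pos: [0.5099, 0.1964, 0.2445]
ee_rot: [0.352, 2.597, -0.093]
force: [-4.6, 1.0, 6.8]
gripper_width: 0.0342
[0.5099 0.1963 0.2449]
t 39.6 tcp [0.5099 0.1964 0.2445] shift mm [-0.2 -0.1 -0.4] turn deg [0.07 0.03 0.03] F [-4.6  1.   6.8] w 0.0342
q [-0.44  0.84 -0.19  2.11  1.91  0.55  0.47] shift after turn [-0.2 -0.1 -0.4]
```

Pot A is seated. I'll release and back off for a full view of the rack.

```bash
python3 -m jog '[[0.8,0,0,-0.4,0,0,0],[0.5,0,0,0,0,0,0],[0.45,0,0,0,0,0,0],[0.35,0,0,0,0,0,0],[0.25,0,0,0,0,0,0],[0.25,0,0,-3,0,0,0],[0.2,0,0,-12,0,0,0],[0.2,0,0,-25,0,0,0],[0.2,0,0,-30,0,0,0],[0.2,0,0,-30,0,0,0],[0.1,0,0,-30,0,0,0],[0,0,0,-20,0,0,0]]'; python3 -m jog '[[0,0,-30,-10,0,0,0],[0,0,-35,-10,0,0,0],[0,0,0,0,0,0,0],[0,0,0,0,0,0,0]]'
python3 - <<'E'
from station import cams,status
import cv2,numpy as np
for n in ("wrist","top","scene"):
    d=cams.get_image(n); np.savez(n+"9.npz",**d); f=d["frame"][:,:,::-1]
    cv2.imwrite(f"pics/{n}9.png",f if n=="wrist" else cv2.resize(f[130:290,190:450] if n=="top" else f[140:310,160:460],None,fx=2.6,fy=2.6,interpolation=cv2.INTER_CUBIC))
s=status.sense(); print(s["time"],s["tcp_pos"].round(3),s["force"].round(1),s["gripper_width"])
E
```

```text
time: 40.8
tcp_pos: [0.4364, 0.2168, 0.3764]
ee_rot: [0.352, 2.596, -0.091]
force: [0.1, 0.5, -0.5]
gripper_width: 0.0853
time: 41.2
tcp_pos: [0.4104, 0.1558, 0.3923]
ee_rot: [0.354, 2.596, -0.093]
force: [-0.1, 0.0, -0.7]
gripper_width: 0.0854
41.35 [0.411 0.157 0.392] [ 0.3 -0.1 -0.2] 0.08534832106419592
```

View pics/wrist9.png

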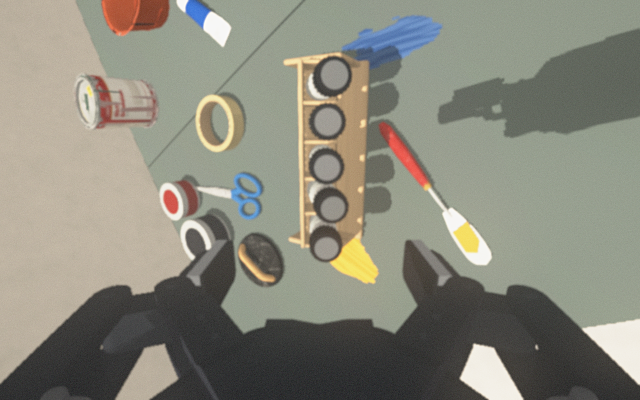

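View pics/scene9.png

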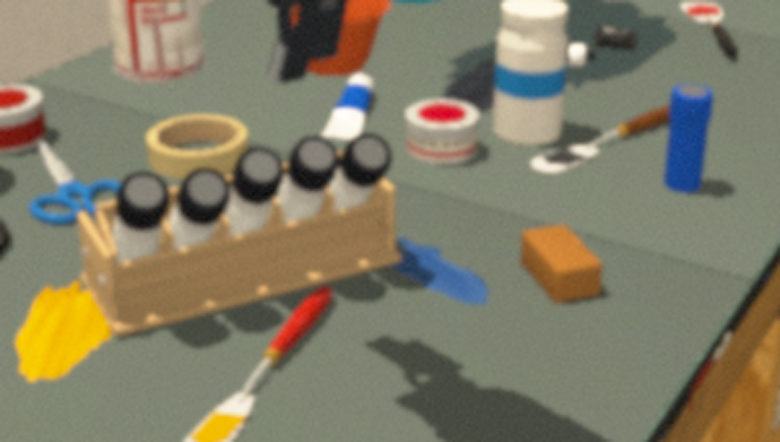

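View pics/top9.png

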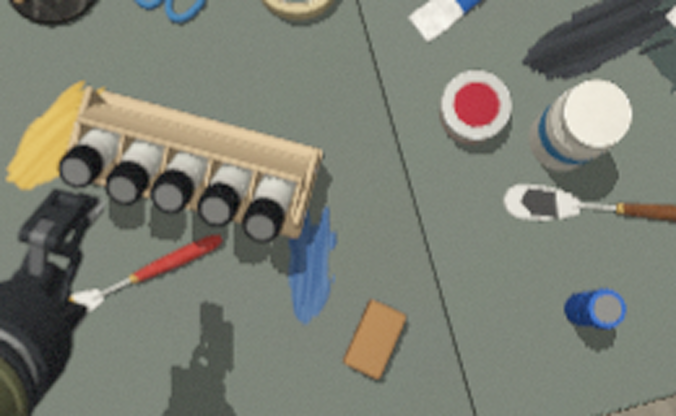

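Five caps stand in the rack, from (332,76) down to (325,243) in the wrist view. The tin, jar, block and blue decoy look unmoved. I'll check the cap positions against the seated ones.

```bash
python3 - <<'E'
from disc import *
w=load("wrist9.npz"); Q=cloud(w); xr,yr,a,xp=rackaxes(np.radians(-15.5)); P0=np.array([.6,.0805,.0393])
for k,u,v in ((-2,332,76),(-1,327,121),(0,326,165),(1,330,205),(2,325,243)):
    g=w["frame"].max(2); m=np.zeros((400,640),np.uint8); m[v-16:v+17,u-16:u+17]=g[v-16:v+17,u-16:u+17]>95
    n,l,st,ce=cv2.connectedComponentsWithStats(m); X=Q[l==l[v,u]]; c,nn,sd,kk=plane(X)
    d=c-(P0+k*.044*yr); print(k,kk,"rel disc xp,yr,a mm",(np.array([d@xp,d@yr,d@a])*1000).round(1),"axis err deg",np.degrees(np.arccos(nn@a)).round(1))
t0,t9=load("top0.npz"),load("top9.npz")
A,B=cloud(t0),cloud(t9)
for nm,u,v in (("jar",416,175),("tin",373,171),("block",335,261)):
    print(nm,A[v,u].round(3),B[v,u].round(3), "img diff",np.abs(t0["frame"][v-20:v+20,u-20:u+20].astype(int)-t9["frame"][v-20:v+20,u-20:u+20]).mean().round(1))
from station import status; s=status.sense(); print(s["force"].round(1),np.abs(s["dq"]).max())
E
```

```text
-2 571 rel disc xp,yr,a mm [-13.9   0.7  91.3] axis err deg 9.6
-1 571 rel disc xp,yr,a mm [-7.8 -0.3 94.9] axis err deg 3.4
0 534 rel disc xp,yr,a mm [-7.1  0.3 94.6] axis err deg 3.1
1 422 rel disc xp,yr,a mm [-13.9   0.4  91.1] axis err deg 9.8
2 589 rel disc xp,yr,a mm [-6.9 10.2 78.8] axis err deg 59.6
jar [ 0.618 -0.288  0.136] [ 0.618 -0.288  0.135] img diff 7.6
tin [ 0.649 -0.203  0.038] [ 0.648 -0.202  0.042] img diff 7.5
block [ 0.414 -0.101  0.027] [ 0.414 -0.101  0.028] img diff 7.3
[ 0.3 -0.1 -0.2] 0.009903812764007335
```

```bash
python3 - <<'E'
from disc import *
xr,yr,a,xp=rackaxes(np.radians(-15.5)); P0=np.array([.6,.0805,.0393])
w=load("wrist9.npz"); Q=cloud(w); c,nn,sd,kk=plane(Q[236:251,318:333].reshape(-1,3)); d=c-(P0+.088*yr)
print("k2",kk,sd.round(5),(np.array([d@xp,d@yr,d@a])*1000).round(1),np.degrees(np.arccos(nn@a)).round(1))
t0,t9=load("top0.npz"),load("top9.npz")
for nm,u,v in (("full+1",239,200),("full-2",292,210)):
    for t in (t0,t9):
        Q=cloud(t); f=t["frame"].max(2); m=np.zeros((400,640),np.uint8); s=np.s_[v-14:v+15,u-14:u+15]; m[s]=(f[s]<60)&(Q[...,2][s]>.07); print(nm,m.sum(),np.nanmedian(Q[m>0],0).round(4),np.argwhere(m).mean(0).round(1))
E
```

```text
k2 193 0.00047 [-6.  -4.8 94.6] 2.9
full+1 107 [0.5689 0.1268 0.1143] [197.7 240.1]
full+1 177 [0.5689 0.1288 0.1164] [197.5 237.7]
full-2 108 [0.5346 0.003  0.1155] [211.9 291.9]
full-2 142 [0.5371 0.0099 0.1154] [210.8 288.6]
```

```bash
python3 -c "
from station import order,status
print(status.sense()['time']); print(order.hand_in())"
```

```text
41.35
the job is handed in; nothing more can be done
None
```

All three loose pots are in the empty cells, one per cell, cap up, and the job was handed in at 41.35 s of the 67 s allowed. Pot B went to the cell next to the full pot at the rack's right (−y) end, pot C to the middle cell and pot A to the left (+y) end cell. I lowered each along the cell axis until the wrist felt about 8–12 N, then released it.

**Seating:** the cap tops stand 94.6–94.9 mm above the disc tops, against 94 mm for a fully seated pot. The pots lean about 3° from the cell axis; the limit is about 11°.

**Bystanders:** the jar, tin and block read the same positions as at the start, within 1 mm sideways; the tin's height read 4 mm higher, which I put down to depth noise. The gripper was open and clear of everything.

**Weak or disagreeing checks:**
- **Pot A:** my first automatic check of it failed because the mask ran into the yellow paint. A hand-picked patch on its cap gave the right height and a 2.9° lean, but it does not give a reliable sideways position.
- **Full pots:** the before-and-after comparison read 2–7 mm of shift. I think this is mostly neighbouring caps leaking into the mask, but I did not confirm it; the limit is 20 mm. They lean about 10° and were only measured that way at the end.
- **First tilt to 30°:** it stalled at a wrist singularity with no pot in hand. I fixed it by turning the gripper half a turn.

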